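# Bleed the can capacitors and put them away

### The job

Discharge the can capacitors on the bench one at a time, longest first: push each one fully home in the spring clip of the jig with its brass terminals towards the red key, let go of it once the jaws have closed on it, then hold the key fully down for two full seconds. Take each one out again and lay it on its side on the floor of the grey tray, side by side with the others, none on top of another, and do not knock the other things on the bench about.

Things in the scene. Friction and masses are not known exactly. Their poses are not given: they have to be found in the camera images.
- can_long: the longest can capacitor (may be absent): black cylinder 36 mm in diameter with an 8 mm thick grey hexagonal cap at each end (37 mm across flats), 160 mm long in all without its terminals, lying on its side. Origin at the middle of the cylinder's axis; x runs along the axis towards the end with two brass screw terminals (they stick out 7 mm). Starts on the bench, axis 18.5 mm above it
- can_mid: the middle-length can capacitor (may be absent): black cylinder 36 mm in diameter with an 8 mm thick grey hexagonal cap at each end (37 mm across flats), 140 mm long in all without its terminals, lying on its side. Origin at the middle of the cylinder's axis; x runs along the axis towards the end with two brass screw terminals (they stick out 7 mm). Starts on the bench, axis 18.5 mm above it
- can_short: the shortest can capacitor (may be absent): black cylinder 36 mm in diameter with an 8 mm thick grey hexagonal cap at each end (37 mm across flats), 120 mm long in all without its terminals, lying on its side. Origin at the middle of the cylinder's axis; x runs along the axis towards the end with two brass screw terminals (they stick out 7 mm). Starts on the bench, axis 18.5 mm above it
- jig: discharge jig fixed to the bench: wooden base 116 x 225 x 12 mm (y -160 to +65 mm) carrying a spring clip and, at its -y end, a grey contact block (70 x 50 mm, 45 mm high, y -102 to -152 mm) with a red key on top. Origin on the bench under the middle of the clip. A clipped can lies along the jig's y with its terminals towards -y
- clip (a point): middle of the clip: where the middle of a can's axis lies when home (within about 10 mm along the can), 43 mm above the bench, on a cradle 25 mm high. Axes as the jig's. Pushed straight down (8 to 12 N), the can parts the rollers, which close over its upper half, 13 mm above its axis; a similar straight pull frees it
- jaw_a: clip jaw on the jig's +x side: aluminium slide with two white rollers (12 mm diameter), 30 to 40 mm either side of the clip's middle along the can; the middle is open for fingers. Origin on the rollers' axis. Slides along the jig's x, sprung inwards: 4 N empty plus 0.8 N per mm. 17 mm from the jig's middle when empty, 20 mm with a can home, 24 mm as it passes
- jaw_b: clip jaw on the jig's -x side: aluminium slide with two white rollers (12 mm diameter), 30 to 40 mm either side of the clip's middle along the can; the middle is open for fingers. Origin on the rollers' axis. Slides along the jig's x, sprung inwards: 4 N empty plus 0.8 N per mm. 17 mm from the jig's middle when empty, 20 mm with a can home, 24 mm as it passes
- key_top (a point): centre of the top of the red key (round cap 42 mm across), 127 mm from the clip's middle towards jig -y; 80 mm above the bench when up, 60 mm when fully down; moves with the key, its axes parallel to the jig's
- key (a joint): travel of the key, m: 0 up, 0.020 fully down. It goes straight down and springs back: 3 N to start, 9 N at the bottom
- tray: fixed grey plastic tray, outside 225 (x) x 205 (y) x 26 mm, walls 5 mm, floor top 4 to 5 mm above the bench. Origin at the centre of its underside. Six ribs run along its y, 10 mm above the bench at the top, 6 mm wide, 31 mm apart (at x -77.5, -46.5, .. +77.5 mm); a can laid along y rests between two ribs (at x 0, +-31, +-62 mm ..), its axis about 23 mm above the bench
- spool: bystander, not to be disturbed: reel of solder, 48 mm across, 48 mm tall, standing; origin at its underside
- driver: bystander, not to be disturbed: screwdriver, 170 mm long, lying; origin at its underside
- cutters: bystander, not to be disturbed: side cutters with blue grips, about 115 mm long, lying flat; origin at its underside
- tape: bystander, not to be disturbed: roll of tape, 90 mm across, 24 mm tall, lying flat; origin at its underside
- cup: bystander, not to be disturbed: paper cup, 76 mm across, 95 mm tall; origin at its underside
- case: bystander, not to be disturbed: yellow plastic box 70 x 110 x 40 mm; origin at its underside
- fluxpot: bystander, not to be disturbed: small jar, 44 mm across, 50 mm tall; origin at its underside
There are look-alikes about, which are no part of the job. Leave any green look-alike of the can_short alone.

How it is judged:
On the way, in this order (a step that is already met when the one before it is completed fails the run):
1. the longest can lies home in the spring clip, terminals towards the key, both jaws closed on it, let go (x of can_long in the frame of jig between -0.006 and 0.006 m and y of can_long in the frame of jig between -0.016 and 0.016 m and z of can_long in the frame of jig between 0.038 and 0.048 m and angle between the x axis of can_long and the y axis of jig, either way round below 0.15 rad and x of key_top in the frame of can_long above 0.05 m and contact force between can_long and jaw_a above 1 N and contact force between can_long and jaw_b above 1 N and contact force between can_long and the fingers below 0.3 N), for 0.3 s.
2. the key is held fully down for two seconds while the longest can is in the clip (all of step 1 and z of can_long in the frame of key_top between -0.0205 and -0.012 m), for 1.6 s.
3. the middle-length can lies home in the spring clip, terminals towards the key, both jaws closed on it, let go (x of can_mid in the frame of jig between -0.006 and 0.006 m and y of can_mid in the frame of jig between -0.016 and 0.016 m and z of can_mid in the frame of jig between 0.038 and 0.048 m and angle between the x axis of can_mid and the y axis of jig, either way round below 0.15 rad and x of key_top in the frame of can_mid above 0.05 m and contact force between can_mid and jaw_a above 1 N and contact force between can_mid and jaw_b above 1 N and contact force between can_mid and the fingers below 0.3 N), for 0.3 s.
4. the key is held fully down for two seconds while the middle-length can is in the clip (all of step 3 and z of can_mid in the frame of key_top between -0.0205 and -0.012 m), for 1.6 s.
5. the shortest can lies home in the spring clip, terminals towards the key, both jaws closed on it, let go (x of can_short in the frame of jig between -0.006 and 0.006 m and y of can_short in the frame of jig between -0.016 and 0.016 m and z of can_short in the frame of jig between 0.038 and 0.048 m and angle between the x axis of can_short and the y axis of jig, either way round below 0.15 rad and x of key_top in the frame of can_short above 0.05 m and contact force between can_short and jaw_a above 1 N and contact force between can_short and jaw_b above 1 N and contact force between can_short and the fingers below 0.3 N), for 0.3 s.
6. the key is held fully down for two seconds while the shortest can is in the clip (all of step 5 and z of can_short in the frame of key_top between -0.0205 and -0.012 m), for 1.6 s.
At the end, for the whole second after the job is handed in: every can that is present lies level (within about 8 degrees) and at rest on the floor of the tray, its middle within 105 mm (tray x) and 50 mm (tray y) of the tray's middle (x of can_long in the frame of tray between -0.105 and 0.105 m and y of can_long in the frame of tray between -0.05 and 0.05 m and z of can_long in the frame of tray between 0.012 and 0.034 m and angle between can_long's own x axis and vertical between 1.42 and 1.72 rad and linear speed of each of can_long, can_mid, can_short below 0.03 m/s and x of can_mid in the frame of tray between -0.105 and 0.105 m and y of can_mid in the frame of tray between -0.05 and 0.05 m and z of can_mid in the frame of tray between 0.012 and 0.034 m and angle between can_mid's own x axis and vertical between 1.42 and 1.72 rad and x of can_short in the frame of tray between -0.105 and 0.105 m and y of can_short in the frame of tray between -0.05 and 0.05 m and z of can_short in the frame of tray between 0.012 and 0.034 m and angle between can_short's own x axis and vertical between 1.42 and 1.72 rad); the robot touches nothing.
It fails at once if a bystander is knocked more than 50 mm from its place (distance of any of spool, driver, cutters, tape, cup, case, fluxpot from where it was at the start of the episode above 0.05 m).
Of can_long, can_mid, can_short only 2 to 3 are there at a start; the rules pass over those that are not, and their reading is None.
At some moment in a run one of can_long, can_mid, can_short may be knocked a few centimetres aside while the robot is not near it.
Once in a run the grip may slacken for a moment while it holds something.
It also fails if it takes over 210 s, if anything falls off the work surface, if the arm or the gripper's body presses on something with over 40 N, if the wrist force passes 120 N, or if a joint passes its speed limit or range.

### The arm

A 7-joint arm with a two-finger parallel gripper is mounted at the origin on the work surface. World frame = base frame: x ahead of the robot, y to its left, z up, the work surface at z = 0. Lengths are in m, angles in rad, forces in N, time in s.
With the tool pointing down it reaches from about 0.425 to 0.925 m from the base axis. Payload 6.8 kg.
Tool frame: the origin (TCP) lies on the front face of the gripper's body, between the roots of the fingers; the fingertips stand 73 mm ahead of it and the grasp point (between the pads) lies r.pinch_z ahead of it (r.pinch_z is the distance from the TCP to the grasp point, in m); z points along the fingers, y is the direction in which the jaws open and shut (so a half turn about z gives the same grasp; the last joint's range is limited). The gripper opens to 85 mm and grips with 20 to 120 N. Pads are 22 mm wide; open, the fingers measure 114 mm over their backs; the gripper's body (76 mm by 85 mm) begins 54 mm behind the grasp point. The pads swing forward as they close: fully open they stand 13 mm farther back than shut.
Start: joints at [-0.108, 0.477, 0.022, 1.555, -0.011, 1.109, -0.083], TCP at [0.675, 0, 0.304] pointing down, gripper open.
Joint ranges: [-2.96, 2.96], [-0.34, 2.1], [-1.41, 1.46], [0.24, 2.44], [-1.37, 4.51], [0.17, 1.92], [-2.96, 2.96]. Speed limits (rad/s): [2.39, 2.39, 3.14, 3.14, 3.14, 3.14, 3.14].

### API

Orientations are given as a rotation vector (axis times angle).
In Python, from bench import readout, grab_frame, r, search_frame, masks_of, tip_of gives the robot as it stands.
- The arm moves only by the tool step_arm, never from a script. Its argument "commands" is a list of rows, each a list of 7 numbers: the shift along the tool's x, y, z as a fraction of full scale, then the turn, a rotation vector about the tool's x, y, z as a fraction of full scale, then the gripper's target within -1 to 1 (shut at 1, half-way at 0, fully open at -1). In form: [[tx, ty, tz, ax, ay, az, hand], ...]. A call has exactly 10 rows; each row is the pose to reach, as a shift and turn from the pose measured when the call began, along the tool's axes at that moment, turning the shorter way round; what a row does not reach only later rows make up. Full scale, the value 1, is 500 mm for a shift and 360 degrees for a turn. A row lasts 1/8 s, in which the tool goes at most 62.5 mm and 10.7 degrees, less where a joint would pass 70% of its speed; a pose out of reach is approached as far as the arm can. A call with a number of a shift or a turn outside -1 to 1 is refused whole. A call with a gripper value outside its range is refused whole. The fingers move at their own pace and stop on an object; "newtons" is the grip in N (left out, the last holds). Time passes only in rows, so rows that repeat a pose let the fingers close, or fill a call up. It gives the time, the measured TCP pose, the force and the opening at its end, in the units of the state.
- readout.get_obs(): the state, without advancing time (a new reading comes with each control period).
- grab_frame(name): name is "scene" or "side" or "wrist"; returns a dict with "img" (420x560x3 uint8, red, green, blue), "K" (3x3 intrinsics, pixels), "world_to_cam" (4x4, takes a point from world to camera coordinates). Camera axes: x right, y down, z forward; pixel columns grow to the right and rows downward; lengths in m; the calibration is good to about 2 mm. A picture is of the moment at which its call begins. There is no depth.
- r.hand_in(): hands the job in, once; it reports no verdict.
Trained networks look in a picture, given as the dict that the camera call returned (one of the last four; its "shot" number tells which), for a name from the list of things; names that differ only in an ending like _2 or _b are one class to them, and where a whole thing is asked for, a point or a joint stands for the part that bears it (a point fixed in the world has none). Each returns a list of dicts, best first, with "p" (0 to 1); they miss things now and then, are a little off and sometimes report something else, mostly with a low value. They report only what shows in the picture. A call takes as long as a camera call. They do not tell look-alikes from the thing itself.
- search_frame(thing, picture): "extent" ([centre column, centre row, width, height] in pixels, round what is visible of it).
- masks_of(thing, picture): "pixels" (420x560 bool, what is visible of it) and "extent" ([centre column, centre row, width, height] in pixels, round what is visible of it).
- tip_of(thing, picture): "point" ([column, row] in pixels: a listed point, or the origin of a listed thing).
The state is a dict: "clock": time; "joints": joint angles; "qvel": joint speeds; "tau": joint torques, N m; "tcp_pos": TCP position; "orientation": TCP orientation; "contact_force": force on the tool from outside, world axes, zero at the start; "moment": the same for the moment, N m; "grip_width": finger opening in m.
Only numpy, scipy, OpenCV 4.12 (cv2) and the standard library are available. Lean on these libraries where they do the work, as an engineer would, in place of code of your own. Each camera call takes 0.05 s, during which the arm holds its last target. There are 200 camera calls.

## Working session

There is one attempt and no reset: what is moved stays moved. The work goes in short steps, Python scripts to look and compute and a tool call to move; the robot and the scene stay as the last step left them, time stands still between calls to the robot, and variables do not carry over. Pictures are saved under pics/ and viewed, about 12 in all and at most 16, crops included, and the job is handed in when it is done.

Besides the shell and the picture viewer there is one more tool, called after "Request:" as a command line: name --pt "numbers of a row" for each row, then --argument value for the rest. step_arm: Moves the arm, as the interface text tells. Its arguments: {"type":"object","properties":{"commands":{"type":"array"},"newtons":{"type":"number"}},"required":["commands"]}

```bash
ls; mkdir -p pics; python3 - <<'E'
from bench import readout, grab_frame, r
import cv2
print(readout.get_obs(), r.pinch_z)
for n in ("scene","side"):
    f=grab_frame(n); cv2.imwrite(f"pics/{n}0.png",cv2.resize(f["img"][:,:,::-1],(800,600),interpolation=cv2.INTER_CUBIC)); print(n,f["K"],f["world_to_cam"])
E
```

```text
pics
{'clock': 0.0, 'joints': array([-0.10811722,  0.4777945 ,  0.02232633,  1.55645445, -0.01148669,
        1.10931035, -0.08308658]), 'qvel': array([-4.88885313e-04, -7.25999379e-05,  1.29779287e-03,  6.11837595e-04,
        7.54961432e-04,  5.54317258e-04, -2.31011208e-05]), 'tau': array([-5.45967814e-04, -5.96443820e+01,  1.60769675e+00, -2.81194621e+01,
        1.24063640e-02,  9.39900521e-03,  2.20753498e-05]), 'tcp_pos': array([6.74535400e-01, 1.10016035e-05, 3.02927839e-01]), 'orientation': array([-2.22051787e+00, -2.22067345e+00,  2.19346038e-03]), 'contact_force': array([ 0.77826476,  1.00660228, -0.70809548]), 'moment': array([-0.00864016,  0.02269242,  0.06049089]), 'grip_width': 0.08522344363672293} 0.0539
scene [[444.27343466   0.         280.13545972]
 [  0.         444.27343466 199.97202876]
 [  0.           0.           1.        ]] [[ 0.59644449  0.80239553 -0.02038123 -0.41606606]
 [ 0.43557365 -0.34489431 -0.83145867 -0.11787664]
 [-0.67418808  0.48704141 -0.55521265  1.85743522]
 [ 0.          0.          0.          1.        ]]
side [[379.59936847   0.         274.84435264]
 [  0.         379.59936847 209.13700481]
 [  0.           0.           1.        ]] [[ 0.99521555 -0.09761247  0.00421965 -0.55232959]
 [-0.06427847 -0.68665936 -0.72413203  0.16843076]
 [ 0.07358178  0.72039623 -0.68964846  0.98255825]
 [ 0.          0.          0.          1.        ]]
```

View pics/scene0.png

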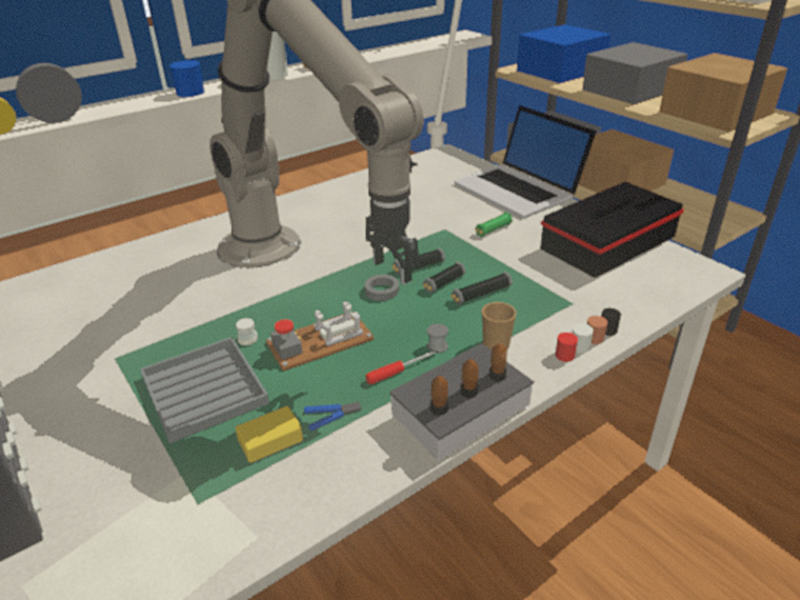

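View pics/side0.png

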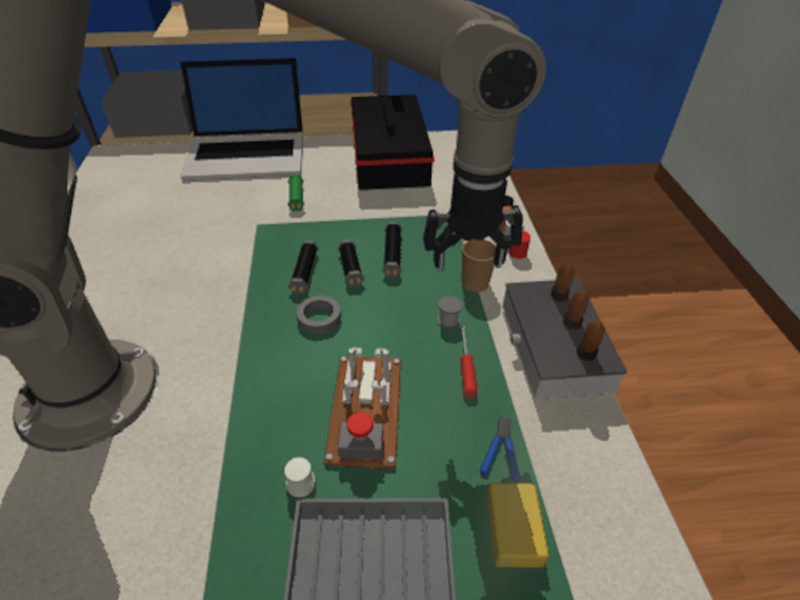

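Scene view (800x600): the three black cans are at about (420,262), (443,277) and (481,289). The jig is at (320,340), the tray at (203,388), and the green look-alike at (493,224). In the side view the cans are at (304,266), (350,262) and (393,250), with their brass ends facing the camera, which is the key side. The green look-alike is at (296,192).

```bash
cat > h.py <<'E'
from bench import readout, grab_frame, r, search_frame, masks_of, tip_of
import numpy as np, cv2
from scipy.spatial.transform import Rotation as R
def ray(f,px):
    T=f["world_to_cam"];Rm=T[:3,:3];c=-Rm.T@T[:3,3]
    d=Rm.T@np.linalg.solve(f["K"],np.array([px[0],px[1],1.]));return c,d
def onplane(f,px,z):
    c,d=ray(f,px);return c+d*(z-c[2])/d[2]
def proj(f,p):
    T=f["world_to_cam"];q=f["K"]@(T[:3,:3]@np.asarray(p,float)+T[:3,3]);return q[:2]/q[2]
def tri(obs):
    A=np.zeros((3,3));b=np.zeros(3)
    for f,px in obs:
        c,d=ray(f,px);d=d/np.linalg.norm(d);P=np.eye(3)-np.outer(d,d);A+=P;b+=P@c
    return np.linalg.solve(A,b)
def axis(f,m,z=.0185):
    """ends of a mask's long axis, on plane z (bench coordinates)"""
    ys,xs=np.nonzero(m);W=np.array([onplane(f,p,z)[:2] for p in zip(xs,ys)])
    (c,s,a)=cv2.minAreaRect(W.astype(np.float32)*1000)
    return np.array(c)/1000,np.array(s)/1000,a
def save(f,name,box=None,k=2):
    im=f["img"][:,:,::-1]
    if box: im=im[box[1]:box[3],box[0]:box[2]]
    cv2.imwrite("pics/"+name,cv2.resize(im,None,fx=k,fy=k,interpolation=cv2.INTER_CUBIC))
E
python3 - <<'E'
from h import *
np.set_printoptions(precision=4,suppress=True)
fs=grab_frame("scene");fd=grab_frame("side")
for n in ("can_long","can_mid","can_short"):
    for nm,f in (("scene",fs),("side",fd)):
        for d in masks_of(n,f)[:4]:
            print(n,nm,round(d["p"],2),np.round(d["extent"]),*axis(f,d["pixels"]))
        for d in tip_of(n,f)[:4]: print("   tip",round(d["p"],2),np.round(d["point"],1),onplane(f,d["point"],.0185))
for n,z in (("jig",0),("clip",.043),("key_top",.08),("tray",0),("spool",0),("driver",0),("cutters",0),("tape",0),("cup",0),("case",0),("fluxpot",0),("jaw_a",.056),("jaw_b",.056)):
    for nm,f in (("scene",fs),("side",fd)):
        for d in tip_of(n,f)[:2]: print(n,nm,round(d["p"],2),np.round(d["point"],1),onplane(f,d["point"],z))
save(fd,"crop1.png",(180,120,320,220),5)
E
```

```text
can_long scene 0.9 [336. 203.  44.  19.] [0.5859 0.3455] [0.1965 0.0626] 83.6585693359375
can_long scene 0.36 [231. 292.  41.  21.] [ 0.731  -0.1885] [0.1062 0.065 ] 70.22256469726562
   tip 0.97 [336.4 201.8] [0.5879 0.3369 0.0185]
can_long side 0.85 [273. 175.   8.  40.] [0.5865 0.3435] [0.1973 0.0385] 83.83470916748047
   tip 0.87 [274.2 174.1] [0.5861 0.34   0.0185]
   tip 0.64 [225.4 223.9] [0.4244 0.1243 0.0185]
can_mid scene 0.46 [294. 184.  31.  18.] [0.3813 0.301 ] [0.1683 0.0673] 81.91864776611328
   tip 0.49 [295.3 182.7] [0.3907 0.3022 0.0185]
can_mid side 0.62 [214. 189.  22.  41.] [0.3811 0.2975] [0.1777 0.0383] 81.78352355957031
   tip 0.7 [211.3 186.8] [0.3803 0.2938 0.0185]
   tip 0.51 [275.3 173.6] [0.59   0.3423 0.0185]
   tip 0.26 [327.5 251.7] [ 0.6961 -0.0055  0.0185]
can_short scene 0.68 [347. 157.  26.  21.] [0.3529 0.6052] [0.0601 0.1663] 3.3970258235931396
can_short scene 0.62 [312. 193.  25.  22.] [0.4848 0.3048] [0.0496 0.154 ] 6.510313034057617
can_short scene 0.52 [231. 292.  39.  17.] [ 0.7307 -0.1885] [0.1106 0.0659] 71.1657943725586
   tip 0.79 [312. 
[... 1584 characters left out ...]
5 308.1] [ 0.705  -0.3176 -0.    ]
case scene 0.61 [336.5 201.1] [0.565  0.3597 0.    ]
fluxpot scene 0.65 [175.2 237.8] [ 0.3936 -0.2122  0.    ]
fluxpot scene 0.34 [232.4 216.5] [0.4083 0.003  0.    ]
fluxpot side 0.67 [212.3 337. ] [ 0.392  -0.2125  0.    ]
jaw_a scene 0.74 [232.7 217.9] [ 0.485  -0.0376  0.056 ]
jaw_a scene 0.73 [310.3 192.3] [0.5244 0.2657 0.056 ]
jaw_a side 0.82 [262.8 259.5] [ 0.52   -0.0458  0.056 ]
jaw_a side 0.68 [274.9 173.6] [0.5839 0.2951 0.056 ]
jaw_b scene 0.74 [232.7 217.9] [ 0.485  -0.0376  0.056 ]
jaw_b scene 0.73 [310.3 192.3] [0.5244 0.2657 0.056 ]
jaw_b side 0.82 [262.8 259.5] [ 0.52   -0.0458  0.056 ]
jaw_b side 0.68 [274.9 173.6] [0.5839 0.2951 0.056 ]
```

View pics/crop1.png

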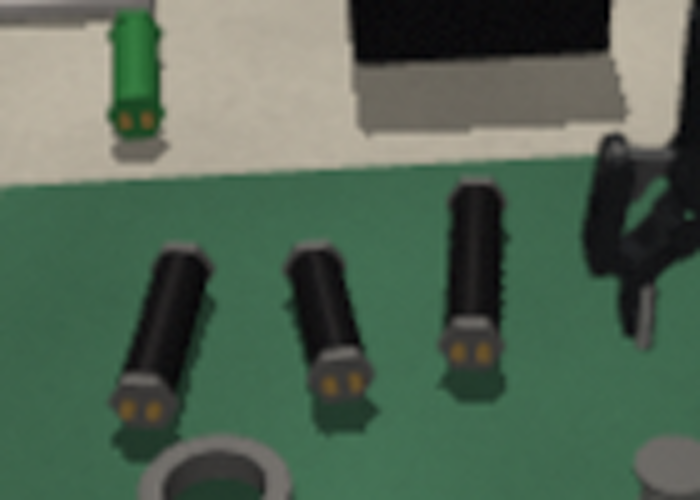

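The three black cans match their descriptions: long at about (0.587, 0.340), short (0.486, 0.309), mid (0.381, 0.297), each successively 20 mm different in length, with brass towards -y. The other candidate is the green look-alike at (0.354, 0.603), which I will leave alone. Next I go above the long can.

```bash
cat >> h.py <<'E'
def cmd(*wp):
    """rows for tool-down poses (x,y,z,yaw_deg of tool x)"""
    o=readout.get_obs();R0=R.from_rotvec(o["orientation"])
    for x,y,z,psi in wp:
        a=np.radians(psi);X=np.array([np.cos(a),np.sin(a),0]);Z=np.array([0,0,-1.])
        Rd=R.from_matrix(np.c_[X,np.cross(Z,X),Z])
        t=R0.inv().apply(np.array([x,y,z])-o["tcp_pos"])/.5; w=(R0.inv()*Rd).as_rotvec()/(2*np.pi)
        print([float(v) for v in np.round(np.r_[t,w],4)], "mm",np.round(np.linalg.norm(t)*500))
E
python3 -c "
from h import *
cmd((.587,.34,.22,83.8))"
```

```text
[0.68, -0.1761, 0.1678, 0.0, -0.0, 0.0172] mm 361.0
```

Request:
step_arm --pt "0.68 -0.176 0.168 0 0 0.0172 -1" --pt "0.68 -0.176 0.168 0 0 0.0172 -1" --pt "0.68 -0.176 0.168 0 0 0.0172 -1" --pt "0.68 -0.176 0.168 0 0 0.0172 -1" --pt "0.68 -0.176 0.168 0 0 0.0172 -1" --pt "0.68 -0.176 0.168 0 0 0.0172 -1" --pt "0.68 -0.176 0.168 0 0 0.0172 -1" --pt "0.68 -0.176 0.168 0 0 0.0172 -1" --pt "0.68 -0.176 0.168 0 0 0.0172 -1" --pt "0.68 -0.176 0.168 0 0 0.0172 -1" --newtons 70

```text
clock: 3.35
tcp_pos: [0.5879, 0.3385, 0.2203]
orientation: [2.34, 2.095, 0.001]
contact_force: [-0.8, 0.5, 0.6]
grip_width: 0.0855
```

```bash
python3 - <<'E'
from h import *
np.set_printoptions(precision=4,suppress=True)
f=grab_frame("wrist");o=readout.get_obs();print(o["tcp_pos"],o["orientation"])
T=f["world_to_cam"];print(-T[:3,:3].T@T[:3,3],T[2,:3])
for d in masks_of("can_long",f)[:3]: print(d["p"],np.round(d["extent"]),*axis(f,d["pixels"]))
for d in tip_of("can_long",f)[:3]: print(d["p"],d["point"],onplane(f,d["point"],.0185))
save(f,"w1.png",None,1)
E
```

```text
[0.5877 0.3389 0.2203] [2.3398 2.0958 0.0007]
[0.5961 0.419  0.2906] [-0.0335 -0.3168 -0.9479]
0.84 [287. 202.  57. 216.] [0.5853 0.3337] [0.1718 0.0422] 83.06366729736328
0.8 [284.2, 208.2] [0.5842 0.3371 0.0185]
```

View pics/w1.png

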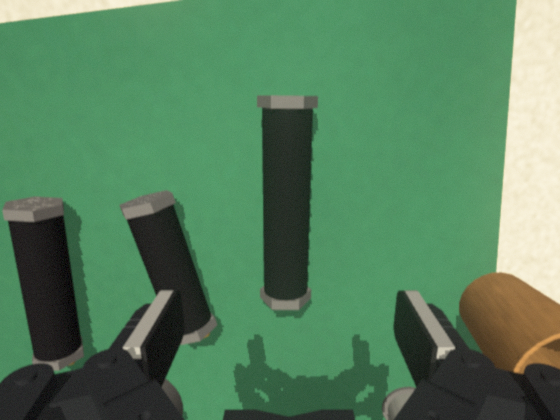

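The wrist view shows the long can alone between the fingers at (287,202), about 3 mm from the earlier estimate. I descend and grip.

```bash
python3 -c "
from h import *
cmd((.5855,.338,.12,83.3),(.5855,.338,.079,83.3))"
```

```text
[-0.0032, -0.0035, 0.2003, 0.0001, -0.0, 0.0012] mm 100.0
[-0.0032, -0.0035, 0.2823, 0.0001, -0.0, 0.0012] mm 141.0
```

Request:
step_arm --pt "-0.003 -0.0035 0.1 0 0 0.0012 -1" --pt "-0.003 -0.0035 0.2 0 0 0.0012 -1" --pt "-0.003 -0.0035 0.25 0 0 0.0012 -1" --pt "-0.003 -0.0035 0.282 0 0 0.0012 -1" --pt "-0.003 -0.0035 0.282 0 0 0.0012 -1" --pt "-0.003 -0.0035 0.282 0 0 0.0012 1" --pt "-0.003 -0.0035 0.282 0 0 0.0012 1" --pt "-0.003 -0.0035 0.282 0 0 0.0012 1" --pt "-0.003 -0.0035 0.282 0 0 0.0012 1" --pt "-0.003 -0.0035 0.282 0 0 0.0012 1" --newtons 70

```text
clock: 4.75
tcp_pos: [0.5863, 0.3385, 0.0806]
orientation: [2.347, 2.088, 0.004]
contact_force: [-0.4, -0.5, 6.2]
grip_width: 0.0339
```

```bash
python3 -c "
from h import *
o=readout.get_obs();print(o['grip_width'],o['contact_force'])
cmd((.5855,.338,.079,83.3),(.53,.1,.25,80),(.509,-.045,.25,79))"
```

```text
0.03391802747832864 [-0.39434998 -0.50668125  6.15816056]
[-0.0011, -0.0014, 0.0032, 0.0003, -0.0002, 0.0] mm 2.0
[-0.4863, -0.0555, -0.3396, 0.0003, -0.0002, 0.0092] mm 298.0
[-0.7792, -0.0634, -0.3401, 0.0003, -0.0002, 0.012] mm 426.0
```

```bash
python3 -c "
from h import *
cmd((.5855,.338,.2,83.3),(.62,-.07,.3,80))"
```

```text
[-0.0007, -0.0009, -0.2388, 0.0003, -0.0002, 0.0] mm 119.0
[-0.8028, 0.1631, -0.4397, 0.0003, -0.0002, 0.0092] mm 465.0
```

Request:
step_arm --pt "0 0 -0.08 0 0 0 1" --pt "0 0 -0.2 0 0 0 1" --pt "-0.1 0.02 -0.28 0 0 0.001 1" --pt "-0.21 0.04 -0.36 0 0 0.002 1" --pt "-0.33 0.07 -0.42 0 0 0.004 1" --pt "-0.45 0.09 -0.44 0 0 0.005 1" --pt "-0.57 0.115 -0.44 0 0 0.007 1" --pt "-0.69 0.14 -0.44 0 0 0.008 1" --pt "-0.78 0.16 -0.44 0 0 0.0092 1" --pt "-0.803 0.163 -0.44 0 0 0.0092 1"

```text
clock: 6.0
tcp_pos: [0.6192, -0.0763, 0.3002]
orientation: [2.413, 2.008, 0.001]
contact_force: [-0.2, 0.5, -1.9]
grip_width: 0.0337
```

```bash
python3 - <<'E'
from h import *
np.set_printoptions(precision=4,suppress=True)
f=grab_frame("wrist");o=readout.get_obs();print(o["tcp_pos"],o["orientation"],o["grip_width"])
for n,z in (("clip",.043),("key_top",.08),("jig",0.),("jaw_a",.056),("jaw_b",.056)):
    for d in tip_of(n,f)[:3]: print(n,round(d["p"],2),d["point"],onplane(f,d["point"],z))
save(f,"w2.png",None,1.4)
E
```

```text
[ 0.6192 -0.0751  0.3001] [2.4119 2.0104 0.0011] 0.033930465837324945
clip 0.85 [156.0, 173.7] [ 0.5051 -0.0415  0.043 ]
clip 0.35 [227.5, 413.5] [ 0.5037 -0.322   0.043 ]
key_top 0.92 [159.0, 317.4] [ 0.4833 -0.1645  0.08  ]
jig 0.65 [170.9, 166.6] [ 0.5052 -0.0432  0.    ]
jaw_a 0.79 [130.1, 179.0] [ 0.4868 -0.0402  0.056 ]
jaw_b 0.79 [130.1, 179.0] [ 0.4868 -0.0402  0.056 ]
```

View pics/w2.png

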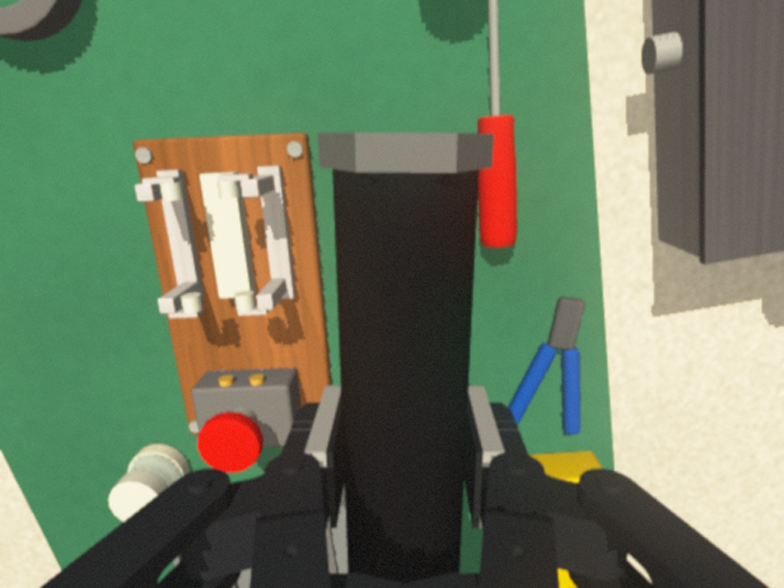

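The wrist view shows the jig clearly: base corners at (135,143) and (306,135), rollers at (170,183), (229,187), (192,303) and (245,301), cradle in the middle, key at (230,442) in the 784 px image. I fit the jig pose from these.

```bash
python3 - <<'E'
from h import *
np.set_printoptions(precision=4,suppress=True)
f=grab_frame("wrist")
P=lambda u,v,z: onplane(f,(u/1.4,v/1.4),z)
a,b=P(135,143,.012),P(306,135,.012); c=P(329,400,.012)
print("corners",a,b,np.linalg.norm(b-a),"yaw",np.degrees(np.arctan2(*(b-a)[1::-1])), "right edge yaw",np.degrees(np.arctan2(*(b-c)[1::-1]))-90)
m=(a+b)/2
rs=[P(u,v,.056) for u,v in((170,183),(229,187),(192,303),(245,301))];print("rollers",*rs,"mean",np.mean(rs,0))
cr=[P(u,v,.025) for u,v in((200,173),(241,173),(253,298),(218,298))];print("cradle",*cr,"mean",np.mean(cr,0))
k=P(230,442,.08);print("key",k)
for yaw in (-8,-10,-12):
    d=np.array([-np.sin(np.radians(yaw)),np.cos(np.radians(yaw))])
    print(yaw,"from corners",m[:2]-.065*d,"from key",k[:2]+.127*d)
E
```

```text
corners [0.4581 0.0368 0.012 ] [0.5704 0.0224 0.012 ] 0.11322272910678759 yaw -7.269798337416459 right edge yaw -7.9916731848588825
rollers [0.4925 0.0086 0.056 ] [0.5263 0.0004 0.056 ] [ 0.4831 -0.0657  0.056 ] [ 0.5168 -0.0702  0.056 ] mean [ 0.5047 -0.0318  0.056 ]
cradle [0.4997 0.011  0.025 ] [0.5259 0.0065 0.025 ] [ 0.5114 -0.0772  0.025 ] [ 0.4873 -0.073   0.025 ] mean [ 0.5061 -0.0332  0.025 ]
key [ 0.4906 -0.1552  0.08  ]
-8 from corners [ 0.5052 -0.0348] from key [ 0.5082 -0.0294]
-10 from corners [ 0.503  -0.0344] from key [ 0.5126 -0.0301]
-12 from corners [ 0.5008 -0.034 ] from key [ 0.517 -0.031]
```

```bash
python3 -c "
from h import *
cmd((.506,-.035,.3,82.5),(.506,-.035,.145,82.5))"
```

```text
[0.0255, -0.2358, -0.0001, 0.0003, -0.0004, -0.0064] mm 119.0
[0.0247, -0.2363, 0.3099, 0.0003, -0.0004, -0.0064] mm 195.0
```

Request:
step_arm --pt "0.012 -0.11 0 0 0 -0.003 1" --pt "0.025 -0.236 0 0 0 -0.0064 1" --pt "0.025 -0.236 0.06 0 0 -0.0064 1" --pt "0.025 -0.236 0.14 0 0 -0.0064 1" --pt "0.025 -0.236 0.22 0 0 -0.0064 1" --pt "0.025 -0.236 0.29 0 0 -0.0064 1" --pt "0.025 -0.236 0.31 0 0 -0.0064 1" --pt "0.025 -0.236 0.31 0 0 -0.0064 1" --pt "0.025 -0.236 0.31 0 0 -0.0064 1" --pt "0.025 -0.236 0.31 0 0 -0.0064 1"

```text
clock: 7.6
tcp_pos: [0.5069, -0.0349, 0.1462]
orientation: [2.361, 2.07, 0.007]
contact_force: [-0.4, -0.3, -1.3]
grip_width: 0.0336
```

```bash
python3 - <<'E'
from h import *
np.set_printoptions(precision=4,suppress=True)
o=readout.get_obs();print(o["tcp_pos"],o["contact_force"],o["grip_width"])
f=grab_frame("side");a=f["img"][215:330,190:330];g=grab_frame("scene")["img"][185:275,170:290]
A=cv2.resize(a,(560,460),interpolation=cv2.INTER_CUBIC);cv2.imwrite("pics/s2.png",A[:,:,::-1])
cmd((.506,-.035,.12,82.5),(.506,-.035,.101,82.5))
E
```

```text
[ 0.5069 -0.0349  0.1462] [-0.3826 -0.3268 -1.2581] 0.03359434259613358
[-0.0005, -0.0013, 0.0515, 0.0005, -0.0004, -0.0] mm 26.0
[-0.0006, -0.0014, 0.0895, 0.0005, -0.0004, -0.0] mm 45.0
```

View pics/s2.png

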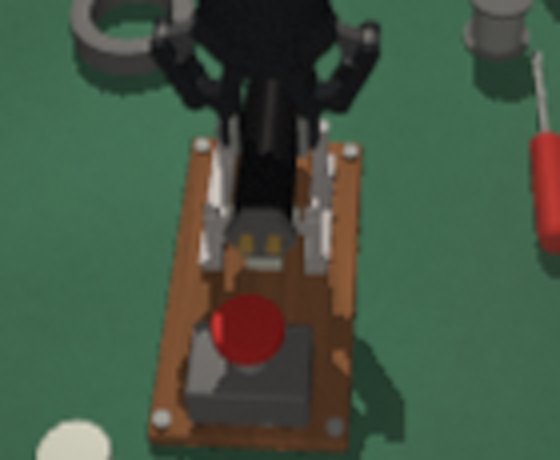

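The can sits centred between the jaws (213 and 318 px, can cap at 260) and parallel to them, brass towards the key. I push it down.

Request:
step_arm --pt "0 -0.001 0.02 0 0 0 1" --pt "0 -0.001 0.04 0 0 0 1" --pt "0 -0.001 0.055 0 0 0 1" --pt "0 -0.001 0.065 0 0 0 1" --pt "0 -0.001 0.075 0 0 0 1" --pt "0 -0.001 0.085 0 0 0 1" --pt "0 -0.001 0.09 0 0 0 1" --pt "0 -0.001 0.09 0 0 0 1" --pt "0 -0.001 0.09 0 0 0 1" --pt "0 -0.001 0.09 0 0 0 1"

```text
clock: 8.95
tcp_pos: [0.5056, -0.0347, 0.1046]
orientation: [-2.362, -2.07, -0.006]
contact_force: [-18.1, 2.1, 53.8]
grip_width: 0.0334
```

Request:
step_arm --pt "0 0 0 0 0 0 1" --pt "0 0 0 0 0 0 -0.1" --pt "0 0 0 0 0 0 -0.2" --pt "0 0 0 0 0 0 -0.2" --pt "0 0 0 0 0 0 -0.2" --pt "0 0 -0.04 0 0 0 -0.2" --pt "0 0 -0.1 0 0 0 -0.2" --pt "0 0 -0.17 0 0 0 0.5" --pt "0 0 -0.2 0 0 0 1" --pt "0 0 -0.2 0 0 0 1"

```text
clock: 10.2
tcp_pos: [0.5059, -0.0349, 0.2052]
orientation: [2.362, 2.07, 0.008]
contact_force: [-0.0, -1.2, 0.8]
grip_width: 0.0
```

```bash
python3 - <<'E'
from h import *
np.set_printoptions(precision=4,suppress=True)
o=readout.get_obs();print(o["tcp_pos"],o["contact_force"],o["grip_width"])
f=grab_frame("wrist");s=grab_frame("side");c=grab_frame("scene")
for n,z in (("key_top",.08),("can_long",.043)):
  for nm,q in (("w",f),("side",s),("scene",c)):
    for d in tip_of(n,q)[:2]: print(n,nm,round(d["p"],2),d["point"],onplane(q,d["point"],z))
save(f,"w3.png",None,1.4)
cmd((.491,-.158,.2,82.5),(.491,-.158,.16,82.5))
E
```

```text
[ 0.5059 -0.0349  0.2052] [-0.0005 -1.2107  0.7934] 1.6400804141816143e-05
key_top side 0.55 [253.5, 297.0] [ 0.4905 -0.1688  0.08  ]
key_top scene 0.45 [198.4, 228.1] [ 0.4941 -0.1673  0.08  ]
key_top scene 0.33 [310.7, 191.1] [0.5477 0.2476 0.08  ]
can_long w 0.94 [286.5, 224.6] [ 0.5047 -0.0354  0.043 ]
can_long side 0.63 [258.2, 260.6] [ 0.5087 -0.0378  0.043 ]
can_long scene 0.81 [236.6, 222.5] [ 0.4994 -0.0325  0.043 ]
[-0.2478, 0.0041, 0.0075, 0.0001, -0.0005, -0.0001] mm 124.0
[-0.2481, 0.004, 0.0875, 0.0001, -0.0005, -0.0001] mm 132.0
```

View pics/w3.png

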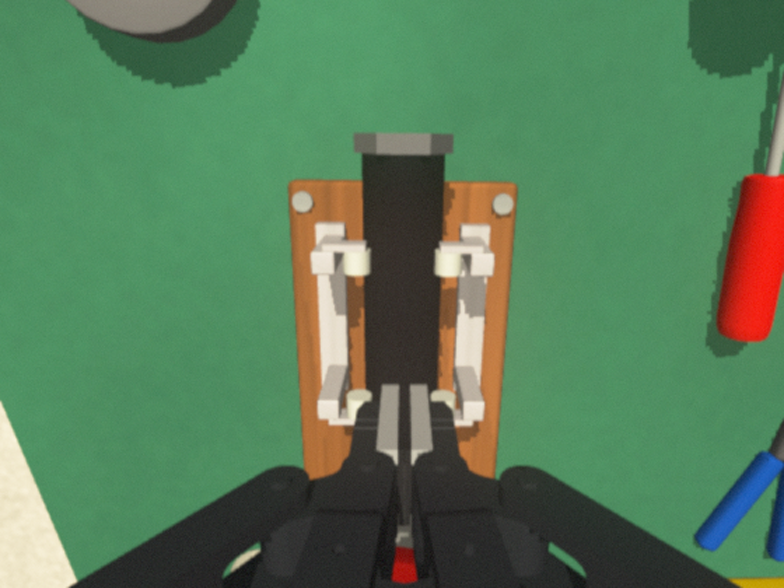

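Long can is home: rollers closed over it symmetrically at (357,262) and (447,262). Next, the key.

Request:
step_arm --pt "-0.12 0.002 0 0 0 0 1" --pt "-0.24 0.003 0 0 0 0 1" --pt "-0.248 0.002 0.04 0 0 0 1" --pt "-0.248 0.002 0.09 0 0 0 1" --pt "-0.248 0.002 0.11 0 0 0 1" --pt "-0.248 0.002 0.125 0 0 0 1" --pt "-0.248 0.002 0.135 0 0 0 1" --pt "-0.248 0.002 0.14 0 0 0 1" --pt "-0.248 0.002 0.144 0 0 0 1" --pt "-0.248 0.002 0.144 0 0 0 1"

```text
clock: 11.9
tcp_pos: [0.4895, -0.158, 0.1327]
orientation: [-2.361, -2.069, -0.003]
contact_force: [-4.9, -0.2, 9.6]
grip_width: -0.0002
```

Request:
step_arm --pt "0 0 0.003 0 0 0 1" --pt "0 0 0.003 0 0 0 1" --pt "0 0 0.003 0 0 0 1" --pt "0 0 0.003 0 0 0 1" --pt "0 0 0.003 0 0 0 1" --pt "0 0 0.003 0 0 0 1" --pt "0 0 0.003 0 0 0 1" --pt "0 0 0.003 0 0 0 1" --pt "0 0 0.003 0 0 0 1" --pt "0 0 0.003 0 0 0 1"

```text
clock: 13.15
tcp_pos: [0.4895, -0.158, 0.1326]
orientation: [-2.361, -2.069, -0.003]
contact_force: [-5.1, 0.0, 14.2]
grip_width: -0.0002
```

Request:
step_arm --pt "0 0 0.001 0 0 0 1" --pt "0 0 0.001 0 0 0 1" --pt "0 0 0.001 0 0 0 1" --pt "0 0 0.001 0 0 0 1" --pt "0 0 0.001 0 0 0 1" --pt "0 0 0.001 0 0 0 1" --pt "0 0 0.001 0 0 0 1" --pt "0 0 0.001 0 0 0 1" --pt "0 0 0.001 0 0 0 1" --pt "0 0 0.001 0 0 0 1"

```text
clock: 14.4
tcp_pos: [0.4895, -0.158, 0.1331]
orientation: [-2.361, -2.07, -0.003]
contact_force: [-3.6, -0.6, 7.6]
grip_width: 0.0001
```

Request:
step_arm --pt "0 0 0.005 0 0 0 1" --pt "0 0 0.005 0 0 0 1" --pt "0 0 0.005 0 0 0 1" --pt "0 0 0.005 0 0 0 1" --pt "0 0 0.005 0 0 0 1" --pt "0 0 -0.05 0 0 0 0.5" --pt "0 0 -0.14 0 0 0 -0.2" --pt "0.1 0 -0.14 0 0 0 -0.2" --pt "0.2 -0.001 -0.14 0 0 0 -0.2" --pt "0.248 -0.001 -0.14 0 0 0 -0.2"

```text
clock: 15.65
tcp_pos: [0.5059, -0.0315, 0.2041]
orientation: [-2.357, -2.075, -0.007]
contact_force: [0.1, -0.5, -0.3]
grip_width: 0.0511
```

```bash
python3 - <<'E'
from h import *
np.set_printoptions(precision=4,suppress=True)
o=readout.get_obs();print(o["tcp_pos"],o["contact_force"],o["grip_width"])
# jig check from w3 pixels
f=grab_frame("wrist")
for d in tip_of("can_long",f)[:1]: print(d["p"],onplane(f,d["point"],.043))
cmd((.5055,-.035,.14,82.5),(.5055,-.035,.111,82.5))
s=grab_frame("side")
for n in ("can_mid","can_short","can_long"):
    for d in masks_of(n,s)[:3]: print(n,round(d["p"],2),*axis(s,d["pixels"]))
c=grab_frame("scene")
for q in (s,c):
  for d in masks_of("tray",q)[:1]:
    m=d["pixels"].astype(np.uint8); h=cv2.findContours(m,0,2)[0];h=max(h,key=cv2.contourArea)
    p=cv2.approxPolyDP(cv2.convexHull(h),6,True)[:,0]; print([(tuple(int(v) for v in x),np.round(onplane(q,x,.026)[:2],3)) for x in p])
save(s,"s3.png",(130,290,430,420),2.6)
E
```

```text
[ 0.5059 -0.0315  0.2041] [ 0.0602 -0.4716 -0.3017] 0.05106232766778928
0.92 [ 0.5053 -0.0341  0.043 ]
[-0.0079, -0.0004, 0.1278, 0.0002, -0.0007, 0.0009] mm 64.0
[-0.0082, -0.0005, 0.1858, 0.0002, -0.0007, 0.0009] mm 93.0
can_mid 0.7 [0.3834 0.2999] [0.1841 0.0435] 80.52809143066406
can_mid 0.25 [ 0.491  -0.3283] [0.1408 0.2293] 84.33082580566406
can_short 0.59 [0.3555 0.6081] [0.0343 0.1682] 2.3050711154937744
[((312, 349), array([ 0.608, -0.275])), ((318, 419), array([ 0.596, -0.411])), ((198, 419), array([ 0.372, -0.39 ])), ((209, 349), array([ 0.389, -0.253]))]
[((162, 236), array([ 0.391, -0.254])), ((188, 280), array([ 0.629, -0.28 ])), ((119, 309), array([ 0.615, -0.478])), ((99, 258), array([ 0.372, -0.454]))]
```

View pics/s3.png

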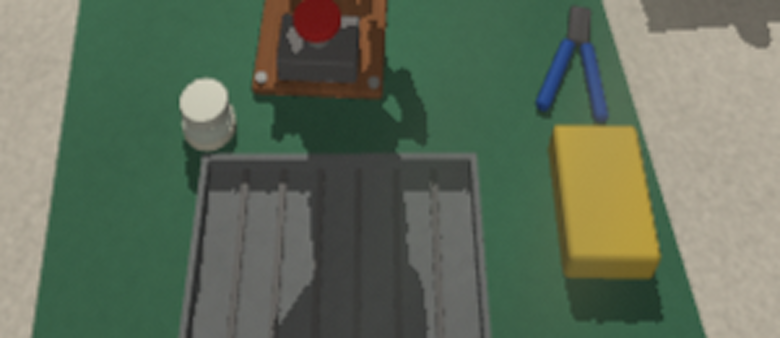

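The tray fits (0.489, -0.366) with yaw -5.5°. I re-grip the long can in the clip and pull it straight up.

Request:
step_arm --pt "-0.007 0 0.06 0 0 0.0009 -0.2" --pt "-0.007 0 0.13 0 0 0.0009 -0.2" --pt "-0.007 0 0.18 0 0 0.0009 -0.2" --pt "-0.007 0 0.2 0 0 0.0009 -0.2" --pt "-0.007 0 0.2 0 0 0.0009 -0.2" --pt "-0.007 0 0.2 0 0 0.0009 1" --pt "-0.007 0 0.2 0 0 0.0009 1" --pt "-0.007 0 0.2 0 0 0.0009 1" --pt "-0.007 0 0.2 0 0 0.0009 1" --pt "-0.007 0 0.2 0 0 0.0009 1" --newtons 80

```text
clock: 17.35
tcp_pos: [0.5052, -0.0398, 0.1047]
orientation: [-2.371, -2.061, -0.005]
contact_force: [-2.0, -1.0, 5.4]
grip_width: 0.0339
```

```bash
python3 - <<'E'
from h import *
cmd((.5055,-.035,.2,82.5),(.47,-.2,.22,84),(.427,-.360,.22,84.5))
E
```

```text
[0.0101, -0.0005, -0.1906, 0.0003, -0.0004, -0.0014] mm 95.0
[-0.3265, -0.0248, -0.2315, 0.0003, -0.0004, -0.0055] mm 200.0
[-0.6553, -0.0655, -0.2324, 0.0003, -0.0004, -0.0069] mm 349.0
```

Request:
step_arm --pt "0 0 -0.03 0 0 0 1" --pt "0 0 -0.08 0 0 0 1" --pt "0 0 -0.18 0 0 -0.001 1" --pt "-0.1 -0.01 -0.23 0 0 -0.002 1" --pt "-0.2 -0.02 -0.23 0 0 -0.003 1" --pt "-0.31 -0.03 -0.23 0 0 -0.004 1" --pt "-0.42 -0.04 -0.23 0 0 -0.005 1" --pt "-0.53 -0.05 -0.23 0 0 -0.006 1" --pt "-0.63 -0.06 -0.23 0 0 -0.0069 1" --pt "-0.665 -0.0655 -0.23 0 0 -0.0069 1"

```text
clock: 18.6
tcp_pos: [0.4246, -0.3684, 0.2202]
orientation: [2.329, 2.105, 0.003]
contact_force: [-0.7, 0.3, -2.6]
grip_width: 0.0334
```

```bash
python3 - <<'E'
from h import *
np.set_printoptions(precision=4,suppress=True)
o=readout.get_obs();print(o["tcp_pos"],o["contact_force"],o["grip_width"])
f=grab_frame("wrist")
for d in tip_of("tray",f)[:1]: print(d["p"],d["point"],onplane(f,d["point"],0))
save(f,"w4.png",None,1.4)
cmd((.427,-.364,.13,84.5),(.427,-.364,.085,84.5))
E
```

```text
[ 0.4246 -0.3684  0.2202] [-0.6563  0.2898 -2.6086] 0.033352892755406684
0.79 [368.5, 190.9] [ 0.4901 -0.3679  0.    ]
[0.0057, 0.0024, 0.1795, 0.0004, -0.0002, -0.0006] mm 90.0
[0.0056, 0.0022, 0.2695, 0.0004, -0.0002, -0.0006] mm 135.0
```

View pics/w4.png

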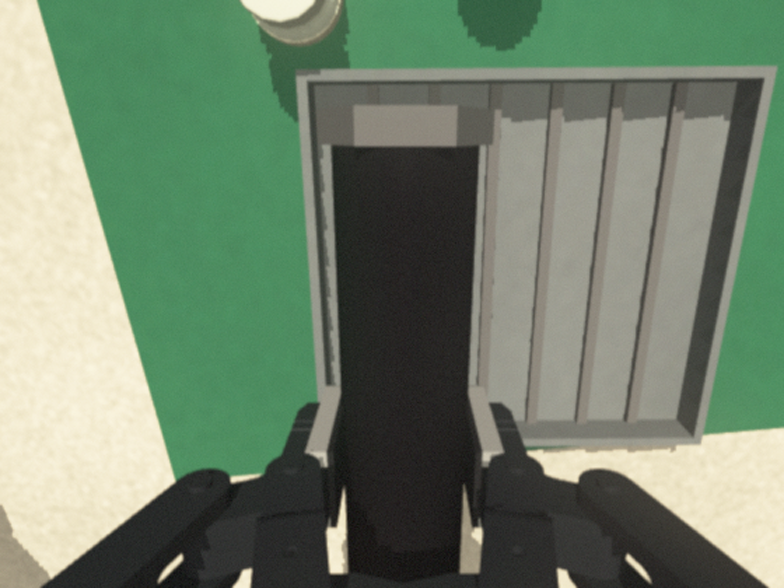

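The wrist view shows the tray outer corners at (297,72), (776,68) and (700,440), and the ribs. At the top the ribs are at x=557, 619, 681 (row 88), at the bottom at x=531, 581, 632 (row 420).

```bash
python3 - <<'E'
from h import *
np.set_printoptions(precision=4,suppress=True)
f=grab_frame("wrist");P=lambda u,v,z: onplane(f,(u/1.4,v/1.4),z)[:2]
A,B,C=P(297,72,.026),P(776,68,.026),P(700,440,.026);print(A,B,C,np.linalg.norm(A-B),np.linalg.norm(C-B),"center",(A+C)/2)
print("yaw",np.degrees(np.arctan2(*(B-A)[::-1])),np.degrees(np.arctan2(*(B-C)[::-1]))-90)
for u,w in((557,531),(619,581),(681,632)):
    a,b=P(u,88,.01),P(w,420,.01);print("rib",a,b,np.degrees(np.arctan2(*(a-b)[::-1]))-90)
E
```

```text
[ 0.3865 -0.2544] [ 0.6094 -0.275 ] [ 0.5903 -0.4747] 0.22383886116371277 0.2006717945312856 center [ 0.4884 -0.3646]
yaw -5.267774538145348 -5.46117693106811
rib [ 0.5119 -0.2727] [ 0.4948 -0.4611] -5.200567370634218
rib [ 0.5429 -0.2758] [ 0.5255 -0.4642] -5.2631769253371345
rib [ 0.5738 -0.2789] [ 0.5568 -0.4674] -5.138753715765603
```

Request:
step_arm --pt "0.003 0.004 0.08 0 0 -0.001 1" --pt "0.006 0.002 0.17 0 0 -0.001 1" --pt "0.006 0.002 0.23 0 0 -0.001 1" --pt "0.006 0.002 0.262 0 0 -0.001 1" --pt "0.006 0.002 0.268 0 0 -0.001 1" --pt "0.006 0.002 0.268 0 0 -0.001 1" --pt "0.006 0.002 0.268 0 0 -0.001 0.1" --pt "0.006 0.002 0.268 0 0 -0.001 -0.1" --pt "0.006 0.002 0.268 0 0 -0.001 -0.1" --pt "0.006 0.002 0.268 0 0 -0.001 -0.1"

```text
clock: 20.0
tcp_pos: [0.4285, -0.3617, 0.0857]
orientation: [2.319, 2.118, 0.006]
contact_force: [-0.2, 0.1, -0.4]
grip_width: 0.0467
```

```bash
python3 - <<'E'
from h import *
np.set_printoptions(precision=4,suppress=True)
o=readout.get_obs();print(o["tcp_pos"],o["contact_force"],o["grip_width"])
s=grab_frame("side")
for n in ("can_mid","can_short","can_long"):
    for d in masks_of(n,s)[:3]: print(n,round(d["p"],2),*axis(s,d["pixels"]))
cmd((.427,-.364,.22,84.5),(.383,.298,.22,81.8))
E
```

```text
[ 0.4285 -0.3617  0.0857] [-0.2051  0.1022 -0.4122] 0.04667602082681427
can_mid 0.6 [0.3822 0.2995] [0.1745 0.0403] 80.10416412353516
can_short 0.76 [0.4852 0.3052] [0.039  0.1544] 4.818926811218262
can_short 0.73 [0.3548 0.6014] [0.04   0.1686] 2.412199020385742
can_long 0.73 [ 0.4235 -0.3704] [0.0435 0.0364] 84.66095733642578
can_long 0.48 [0.6824 0.1235] [0.0962 0.0476] 80.99614715576172
can_long 0.39 [0.3829 0.2999] [0.1838 0.0448] 80.6630630493164
[-0.0043, -0.0008, -0.2691, 0.0004, -0.0004, 0.0008] mm 135.0
[1.3062, -0.2089, -0.2664, 0.0004, -0.0004, 0.0083] mm 675.0
```

```bash
python3 - <<'E'
from h import *
cmd((.4285,-.3617,.2,84.5),(.45,-.2,.24,84),(.47,0,.24,83),(.45,.12,.23,82))
E
```

```text
[0.0005, 0.0017, -0.2291, 0.0004, -0.0004, 0.0008] mm 115.0
[0.3266, 0.0153, -0.3083, 0.0004, -0.0004, 0.0022] mm 225.0
[0.7286, 0.0187, -0.3073, 0.0004, -0.0004, 0.0049] mm 395.0
[0.9639, -0.043, -0.2868, 0.0004, -0.0004, 0.0077] mm 503.0
```

Request:
step_arm --pt "0 0.0015 -0.06 0 0 0 -0.1" --pt "0 0.0015 -0.16 0 0 0 -0.1" --pt "0.05 0.003 -0.25 0 0 0 -0.5" --pt "0.15 0.008 -0.3 0 0 0.001 -1" --pt "0.27 0.012 -0.307 0 0 0.002 -1" --pt "0.39 0.017 -0.307 0 0 0.003 -1" --pt "0.51 0.018 -0.307 0 0 0.004 -1" --pt "0.63 0.018 -0.307 0 0 0.005 -1" --pt "0.75 0.015 -0.305 0 0 0.006 -1" --pt "0.87 -0.015 -0.295 0 0 0.007 -1"

```text
clock: 21.45
tcp_pos: [0.4603, 0.074, 0.2345]
orientation: [2.366, 2.065, 0.009]
contact_force: [1.1, 1.1, 0.1]
grip_width: 0.0854
```

```bash
python3 - <<'E'
from h import *
cmd((.383,.298,.22,81))
E
```

```text
[0.4228, -0.214, 0.0295, 0.0007, -0.0006, 0.0034] mm 237.0
```

Request:
step_arm --pt "0.1 -0.05 0.007 0 0 0.001 -1" --pt "0.21 -0.107 0.015 0 0 0.002 -1" --pt "0.32 -0.16 0.022 0 0 0.003 -1" --pt "0.4 -0.2 0.03 0 0 0.0034 -1" --pt "0.423 -0.214 0.03 0 0 0.0034 -1" --pt "0.423 -0.214 0.03 0 0 0.0034 -1" --pt "0.423 -0.214 0.03 0 0 0.0034 -1" --pt "0.423 -0.214 0.03 0 0 0.0034 -1" --pt "0.423 -0.214 0.03 0 0 0.0034 -1" --pt "0.423 -0.214 0.03 0 0 0.0034 -1"

```text
clock: 22.7
tcp_pos: [0.3833, 0.2977, 0.2198]
orientation: [2.389, 2.039, 0.009]
contact_force: [-0.4, 0.6, -0.4]
grip_width: 0.0853
```

```bash
cat >> h.py <<'E'
def look(name,z=.0185):
    f=grab_frame("wrist");o=readout.get_obs();print(np.round(o["tcp_pos"],4),o["grip_width"])
    for d in masks_of(name,f)[:3]: print(name,"mask",round(d["p"],2),np.round(d["extent"]),*axis(f,d["pixels"],z))
    for d in tip_of(name,f)[:2]: print(name,"tip",round(d["p"],2),d["point"],onplane(f,d["point"],z))
    return f
E
python3 - <<'E'
from h import *
f=look("can_mid");look("can_short")
save(f,"w5.png",None,1)
cmd((.382,.298,.12,81),(.382,.298,.079,81))
E
```

```text
[0.3832 0.2978 0.2198] 0.08525842384684941
can_mid mask 0.87 [291. 210.  57. 192.] [0.38158185 0.28845398] [0.15308142 0.04229971] 80.2319107055664
can_mid tip 0.66 [291.8, 211.3] [0.38584991 0.2937583  0.0185    ]
[0.383  0.298  0.2197] 0.08524164658940935
can_short mask 0.95 [421. 186.  84. 174.] [0.48729526 0.29252518] [0.04259575 0.13261296] 6.655327796936035
can_short tip 0.6 [422.8, 186.0] [0.48628359 0.29818199 0.0185    ]
[-0.0013, -0.0028, 0.1995, 0.0007, -0.0006, 0.0] mm 100.0
[-0.0016, -0.0032, 0.2815, 0.0007, -0.0006, 0.0] mm 141.0
```

View pics/w5.png

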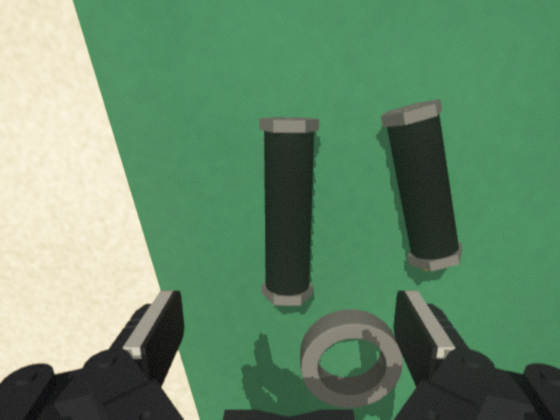

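Wrist view: mid can centred at (290,212) between the fingers, short can to its right at (421,186), tape clear of the fingers. I grip it.

Request:
step_arm --pt "-0.01 -0.002 0.1 0 0 0.002 -1" --pt "-0.012 -0.002 0.2 0 0 0.002 -1" --pt "-0.012 -0.002 0.25 0 0 0.002 -1" --pt "-0.012 -0.002 0.279 0 0 0.002 -1" --pt "-0.012 -0.002 0.279 0 0 0.002 -1" --pt "-0.012 -0.002 0.279 0 0 0.002 1" --pt "-0.012 -0.002 0.279 0 0 0.002 1" --pt "-0.012 -0.002 0.279 0 0 0.002 1" --pt "-0.012 -0.002 0.279 0 0 0.002 1" --pt "-0.012 -0.002 0.279 0 0 0.002 1" --newtons 80

```text
clock: 24.25
tcp_pos: [0.3822, 0.2931, 0.0814]
orientation: [2.401, 2.024, 0.011]
contact_force: [-1.9, -1.7, 10.6]
grip_width: 0.0335
```

```bash
python3 - <<'E'
from h import *
cmd((.383,.293,.2,80.3),(.44,.13,.25,81),(.5055,-.036,.25,82.5),(.5055,-.036,.145,82.5))
E
```

```text
[0.0013, 0.003, -0.2372, 0.0009, -0.0008, -0.0001] mm 119.0
[-0.3003, 0.171, -0.3378, 0.0009, -0.0008, -0.002] mm 242.0
[-0.6054, 0.3562, -0.3382, 0.0009, -0.0007, -0.0062] mm 390.0
[-0.6064, 0.355, -0.1282, 0.0009, -0.0007, -0.0062] mm 357.0
```

Request:
step_arm --pt "0 0 -0.07 0 0 0 1" --pt "0 0.003 -0.18 0 0 0 1" --pt "-0.06 0.035 -0.26 0 0 0 1" --pt "-0.15 0.085 -0.32 0 0 -0.001 1" --pt "-0.25 0.143 -0.338 0 0 -0.002 1" --pt "-0.35 0.2 -0.338 0 0 -0.003 1" --pt "-0.45 0.262 -0.338 0 0 -0.004 1" --pt "-0.54 0.316 -0.338 0 0 -0.0055 1" --pt "-0.6 0.355 -0.33 0 0 -0.0062 1" --pt "-0.606 0.356 -0.3 0 0 -0.0062 1"

```text
clock: 25.5
tcp_pos: [0.5064, -0.0393, 0.2313]
orientation: [2.364, 2.063, 0.013]
contact_force: [-0.4, 0.4, -1.9]
grip_width: 0.0336
```

```bash
python3 - <<'E'
from h import *
print(readout.get_obs()["grip_width"])
cmd((.5055,-.036,.145,82.5),(.5055,-.036,.125,82.5),(.5055,-.036,.103,82.5))
E
```

```text
0.033630875628623345
[0.0056, -0.0041, 0.1726, 0.0013, -0.0006, -0.0008] mm 86.0
[0.0054, -0.0044, 0.2126, 0.0013, -0.0006, -0.0008] mm 106.0
[0.0053, -0.0047, 0.2566, 0.0013, -0.0006, -0.0008] mm 128.0
```

Request:
step_arm --pt "0.005 -0.0065 0.08 0.001 0 -0.0008 1" --pt "0.005 -0.0065 0.16 0.001 0 -0.0008 1" --pt "0.005 -0.0065 0.172 0.001 0 -0.0008 1" --pt "0.005 -0.0065 0.185 0.001 0 -0.0008 1" --pt "0.005 -0.0065 0.2 0.001 0 -0.0008 1" --pt "0.005 -0.0065 0.215 0.001 0 -0.0008 1" --pt "0.005 -0.0065 0.23 0.001 0 -0.0008 1" --pt "0.005 -0.0065 0.245 0.001 0 -0.0008 1" --pt "0.005 -0.0065 0.254 0.001 0 -0.0008 1" --pt "0.005 -0.0065 0.254 0.001 0 -0.0008 1"

```text
clock: 26.75
tcp_pos: [0.5045, -0.0355, 0.1058]
orientation: [-2.36, -2.07, -0.006]
contact_force: [-6.9, 3.1, 20.5]
grip_width: 0.0334
```

Home at the expected height (0.1058). I let go, rise and shut the fingers.

Request:
step_arm --pt "0 0 0 0 0 0 1" --pt "0 0 0 0 0 0 -0.1" --pt "0 0 0 0 0 0 -0.2" --pt "0 0 0 0 0 0 -0.2" --pt "0 0 0 0 0 0 -0.2" --pt "0 0 -0.04 0 0 0 -0.2" --pt "0 0 -0.1 0 0 0 -0.2" --pt "0 0 -0.17 0 0 0 0.5" --pt "0 0 -0.198 0 0 0 1" --pt "0 0 -0.198 0 0 0 1"

```text
clock: 28.0
tcp_pos: [0.5047, -0.036, 0.2053]
orientation: [-2.361, -2.071, -0.008]
contact_force: [0.4, 0.3, 0.7]
grip_width: 0.0002
```

```bash
python3 - <<'E'
from h import *
f=look("can_mid",.043)
save(f,"w6.png",(150,50,450,420),1.5)
cmd((.4895,-.158,.2,82.5),(.4895,-.158,.133,82.5))
E
```

```text
[ 0.5041 -0.0359  0.2043] 2.9681365900828797e-05
can_mid mask 0.58 [290. 199.  71. 177.] [ 0.50539227 -0.02285754] [0.11793909 0.04253955] 81.04450988769531
can_mid mask 0.15 [113.  15. 120.  31.] [0.4240293  0.10016426] [0.01396041 0.0642878 ] 82.54621124267578
can_mid tip 0.91 [291.4, 219.5] [ 0.50711456 -0.03315672  0.043     ]
[-0.2457, 0.0039, 0.0061, -0.0002, -0.0007, 0.0] mm 123.0
[-0.2463, 0.004, 0.1401, -0.0002, -0.0007, 0.0] mm 142.0
```

View pics/w6.png

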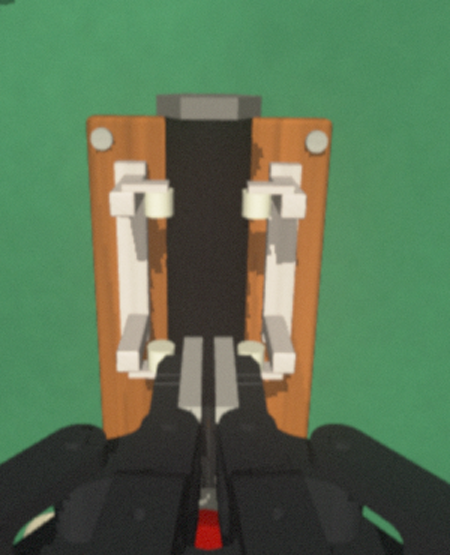

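The mid can is home with the rollers over it on both sides at (158,203) and (257,203). Next I press the key.

Request:
step_arm --pt "-0.12 0.002 0 0 0 0 1" --pt "-0.24 0.004 0 0 0 0 1" --pt "-0.246 0.004 0.04 0 0 0 1" --pt "-0.246 0.004 0.09 0 0 0 1" --pt "-0.246 0.004 0.12 0 0 0 1" --pt "-0.246 0.004 0.135 0 0 0 1" --pt "-0.246 0.004 0.142 0 0 0 1" --pt "-0.246 0.004 0.145 0 0 0 1" --pt "-0.246 0.004 0.145 0 0 0 1" --pt "-0.246 0.004 0.145 0 0 0 1"

```text
clock: 29.4
tcp_pos: [0.4885, -0.1584, 0.1324]
orientation: [-2.359, -2.067, -0.001]
contact_force: [-10.7, -0.6, 30.2]
grip_width: -0.0005
```

Request:
step_arm --pt "0 0 0.003 0 0 0 1" --pt "0 0 0.003 0 0 0 1" --pt "0 0 0.003 0 0 0 1" --pt "0 0 0.003 0 0 0 1" --pt "0 0 0.003 0 0 0 1" --pt "0 0 0.003 0 0 0 1" --pt "0 0 0.003 0 0 0 1" --pt "0 0 0.003 0 0 0 1" --pt "0 0 0.003 0 0 0 1" --pt "0 0 0.003 0 0 0 1"

```text
clock: 30.65
tcp_pos: [0.4885, -0.1584, 0.1325]
orientation: [-2.359, -2.067, -0.001]
contact_force: [-5.9, 0.9, 23.6]
grip_width: 0.0
```

Request:
step_arm --pt "0 0 0.003 0 0 0 1" --pt "0 0 0.003 0 0 0 1" --pt "0 0 0.003 0 0 0 1" --pt "0 0 0.003 0 0 0 1" --pt "0 0 0.003 0 0 0 1" --pt "0 0 0.003 0 0 0 1" --pt "0 0 0.003 0 0 0 1" --pt "0 0 0.003 0 0 0 1" --pt "0 0 0.003 0 0 0 1" --pt "0 0 0.003 0 0 0 1"

```text
clock: 31.9
tcp_pos: [0.4885, -0.1584, 0.1325]
orientation: [-2.359, -2.067, -0.001]
contact_force: [-7.8, 1.0, 22.7]
grip_width: 0.0002
```

Request:
step_arm --pt "0 0 0.003 0 0 0 1" --pt "0 0 -0.05 0 0 0 0.5" --pt "0 0 -0.14 0 0 0 -0.2" --pt "0.1 0 -0.14 0 0 0 -0.2" --pt "0.2 -0.001 -0.14 0 0 0 -0.2" --pt "0.246 -0.002 -0.14 0 0 0 -0.2" --pt "0.246 -0.002 -0.14 0 0 0 -0.2" --pt "0.246 -0.002 -0.05 0 0 0 -0.2" --pt "0.246 -0.002 0.02 0 0 0 -0.2" --pt "0.246 -0.002 0.05 0 0 0 -0.2"

```text
clock: 33.15
tcp_pos: [0.5023, -0.0375, 0.1061]
orientation: [-2.359, -2.064, 0.004]
contact_force: [-1.1, -0.8, 0.0]
grip_width: 0.0514
```

```bash
python3 - <<'E'
from h import *
cmd((.505,-.0345,.105,82.5))
E
```

```text
[0.0066, 0.0046, 0.0023, -0.0011, -0.0004, -0.0003] mm 4.0
```

Request:
step_arm --pt "0.006 0.004 0.002 -0.001 0 0 -0.2" --pt "0.006 0.004 0.002 -0.001 0 0 1" --pt "0.006 0.004 0.002 -0.001 0 0 1" --pt "0.006 0.004 0.002 -0.001 0 0 1" --pt "0.006 0.004 0.002 -0.001 0 0 1" --pt "0.006 0.004 -0.02 -0.001 0 0 1" --pt "0.006 0.004 -0.06 -0.001 0 0 1" --pt "0.006 0.004 -0.12 -0.001 0 0 1" --pt "0.006 0.004 -0.22 -0.001 0 0 1" --pt "0.006 0.004 -0.23 -0.001 0 0 1" --newtons 80

```text
clock: 34.4
tcp_pos: [0.5075, -0.0352, 0.2252]
orientation: [2.362, 2.067, 0.012]
contact_force: [0.4, -0.5, -2.2]
grip_width: 0.033
```

```bash
python3 - <<'E'
from h import *
np.set_printoptions(precision=4,suppress=True)
o=readout.get_obs();print(o["tcp_pos"],o["contact_force"],o["grip_width"])
f=look("can_mid",.16)
cmd((.4884,-.366,.22,84.75),(.4884,-.366,.0862,84.75))
E
```

```text
[ 0.5075 -0.0352  0.2252] [ 0.3894 -0.5002 -2.204 ] 0.032984377640381785
[ 0.5066 -0.0352  0.2239] 0.033457417446014076
can_mid mask 0.68 [292. 270. 119. 295.] [ 0.5067 -0.0299] [0.1333 0.0436] 80.32239532470703
can_mid mask 0.63 [521. 330.  75. 110.] [ 0.6117 -0.064 ] [0.0534 0.032 ] 70.69377136230469
can_mid mask 0.62 [118.  18. 127.  37.] [0.4665 0.0762] [0.0102 0.0393] 82.48590850830078
can_mid tip 0.84 [289.5, 304.4] [ 0.5076 -0.0375  0.16  ]
[-0.6603, 0.0548, 0.0002, -0.0001, -0.0004, -0.0065] mm 331.0
[-0.661, 0.055, 0.2678, -0.0001, -0.0004, -0.0065] mm 358.0
```

Request:
step_arm --pt "-0.1 0.008 0 0 0 -0.001 1" --pt "-0.21 0.017 0 0 0 -0.002 1" --pt "-0.33 0.027 0 0 0 -0.004 1" --pt "-0.45 0.037 0 0 0 -0.005 1" --pt "-0.56 0.047 0 0 0 -0.0065 1" --pt "-0.64 0.054 0 0 0 -0.0065 1" --pt "-0.661 0.055 0.03 0 0 -0.0065 1" --pt "-0.661 0.055 0.1 0 0 -0.0065 1" --pt "-0.661 0.055 0.16 0 0 -0.0065 1" --pt "-0.661 0.055 0.18 0 0 -0.0065 1"

```text
clock: 35.8
tcp_pos: [0.487, -0.3637, 0.1265]
orientation: [-2.313, -2.113, -0.0]
contact_force: [0.6, 0.0, -1.3]
grip_width: 0.0332
```

```bash
python3 - <<'E'
from h import *
np.set_printoptions(precision=4,suppress=True)
o=readout.get_obs();print(o["tcp_pos"],o["contact_force"],o["grip_width"])
s=grab_frame("side");save(s,"s5.png",(130,230,430,420),2.6)
for d in masks_of("can_long",s)[:2]: print(d["p"],np.round(d["extent"]),*axis(s,d["pixels"],.023))
cmd((.4884,-.366,.12,84.75),(.4884,-.366,.0858,84.75))
E
```

```text
[ 0.487  -0.3637  0.1265] [ 0.5637  0.025  -1.283 ] 0.0331979109630906
0.78 [226. 386.  18.  69.] [ 0.4275 -0.3283] [0.1315 0.0365] 85.32152557373047
[-0.0024, 0.0015, 0.0165, -0.0006, -0.0007, 0.0001] mm 8.0
[-0.0028, 0.0017, 0.0849, -0.0006, -0.0007, 0.0001] mm 42.0
```

View pics/s5.png

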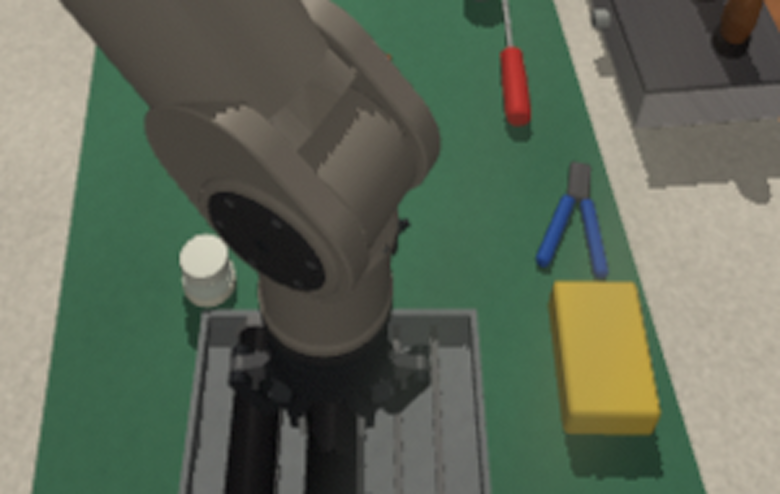

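The long can lies in its slot at (250,440), with the mid can held over the middle slot at (330,450). I lower and release.

Request:
step_arm --pt "-0.002 0.002 0.03 0 0 0 1" --pt "-0.002 0.002 0.06 0 0 0 1" --pt "-0.002 0.002 0.08 0 0 0 1" --pt "-0.002 0.002 0.083 0 0 0 1" --pt "-0.002 0.002 0.083 0 0 0 1" --pt "-0.002 0.002 0.083 0 0 0 0.1" --pt "-0.002 0.002 0.083 0 0 0 -0.1" --pt "-0.002 0.002 0.083 0 0 0 -0.1" --pt "-0.002 0.002 0.04 0 0 0 -0.1" --pt "-0.002 0.002 -0.05 0 0 0 -0.1"

```text
clock: 37.15
tcp_pos: [0.4877, -0.3652, 0.152]
orientation: [-2.312, -2.111, 0.001]
contact_force: [0.5, -1.1, 0.6]
grip_width: 0.0472
```

```bash
python3 - <<'E'
from h import *
np.set_printoptions(precision=4,suppress=True)
o=readout.get_obs();print(o["tcp_pos"],o["contact_force"],o["grip_width"])
for nm in ("scene","side"):
    s=grab_frame(nm)
    for n in ("can_long","can_mid"):
        for d in masks_of(n,s)[:2]: print(nm,n,round(d["p"],2),np.round(d["extent"]),*axis(s,d["pixels"],.023))
    for d in masks_of("can_short",s)[:3]: print(nm,"can_short",round(d["p"],2),*axis(s,d["pixels"]))
cmd((.4884,-.366,.23,84.75),(.51,-.1,.24,86),(.51,.09,.24,92))
E
```

```text
[ 0.4877 -0.3652  0.152 ] [ 0.4834 -1.1324  0.6052] 0.04717118288587239
scene can_long 0.67 [138. 254.  55.  23.] [ 0.4237 -0.3491] [0.1685 0.0576] 84.85009002685547
scene can_mid 0.79 [142. 268.  50.  26.] [ 0.4853 -0.3627] [0.149  0.0586] 85.2473373413086
scene can_short 0.79 [0.4854 0.3029] [0.0614 0.1644] 8.068852424621582
scene can_short 0.54 [0.3528 0.6079] [0.0486 0.1531] 3.3453052043914795
scene can_short 0.51 [ 0.7325 -0.1885] [0.1072 0.0641] 70.22256469726562
side can_long 0.84 [227. 386.  17.  68.] [ 0.4277 -0.3284] [0.1311 0.0347] 83.9190673828125
side can_long 0.68 [329. 262.   8.  34.] [ 0.6866 -0.043 ] [0.1018 0.028 ] 87.65161895751953
side can_mid 0.81 [260. 400.  24.  39.] [ 0.4876 -0.3617] [0.0764 0.0365] 85.14620208740234
side can_short 0.89 [0.487  0.2968] [0.0362 0.1521] 6.316982746124268
side can_short 0.67 [0.3539 0.6014] [0.0364 0.1674] 1.338907241821289
side can_short 0.28 [0.6826 0.1251] [0.0934 0.0451] 77.61485290527344
[-0.0001, -0.0004, -0.1559, -0.0009, -0.0009, 0.0001] mm 78.0
[0.5337, -0.0058, -0.1728, -0.0009, -0.0009, -0.0033] mm 281.0
[0.9122, -0.0402, -0.1705, -0.0009, -0.001, -0.02] mm 464.0
```

Both cans lie in their slots. Next, the short can.

Request:
step_arm --pt "0.02 0 -0.1 0 0 0 -0.3" --pt "0.12 0 -0.16 0 0 0 -1" --pt "0.24 -0.003 -0.17 0 0 -0.001 -1" --pt "0.36 -0.005 -0.17 0 0 -0.002 -1" --pt "0.48 -0.005 -0.17 0 0 -0.004 -1" --pt "0.6 -0.01 -0.17 0 0 -0.008 -1" --pt "0.72 -0.02 -0.17 0 0 -0.012 -1" --pt "0.84 -0.03 -0.17 0 0 -0.016 -1" --pt "0.91 -0.04 -0.17 0 0 -0.02 -1" --pt "0.96 -0.045 -0.17 0 0 -0.022 -1"

```text
clock: 38.8
tcp_pos: [0.509, 0.1162, 0.239]
orientation: [-2.158, -2.27, 0.001]
contact_force: [0.3, -0.1, -0.2]
grip_width: 0.0855
```

```bash
python3 - <<'E'
from h import *
cmd((.4865,.300,.22,96))
E
```

```text
[0.3691, -0.0261, 0.0406, -0.001, -0.0011, -0.0086] mm 186.0
```

Request:
step_arm --pt "0.1 -0.007 0.01 0 0 -0.002 -1" --pt "0.21 -0.014 0.02 0 0 -0.005 -1" --pt "0.32 -0.023 0.035 0 0 -0.008 -1" --pt "0.369 -0.026 0.04 -0.001 -0.001 -0.0086 -1" --pt "0.369 -0.026 0.04 -0.001 -0.001 -0.0086 -1" --pt "0.369 -0.026 0.04 -0.001 -0.001 -0.0086 -1" --pt "0.369 -0.026 0.04 -0.001 -0.001 -0.0086 -1" --pt "0.369 -0.026 0.04 -0.001 -0.001 -0.0086 -1" --pt "0.369 -0.026 0.04 -0.001 -0.001 -0.0086 -1" --pt "0.369 -0.026 0.04 -0.001 -0.001 -0.0086 -1"

```text
clock: 40.05
tcp_pos: [0.4866, 0.2998, 0.2204]
orientation: [-2.102, -2.334, -0.0]
contact_force: [0.4, 0.2, 0.3]
grip_width: 0.0855
```

```bash
python3 - <<'E'
from h import *
f=look("can_short")
save(f,"w7.png",None,1)
cmd((.4865,.300,.12,96),(.4865,.300,.0795,96))
E
```

```text
[0.4866 0.2998 0.2204] 0.08550958429246007
can_short mask 0.8 [288. 212.  65. 169.] [0.486668   0.29292606] [0.04274244 0.1320244 ] 6.550636291503906
can_short tip 0.83 [287.3, 211.0] [0.48559306 0.29566632 0.0185    ]
[0.0001, -0.0001, 0.2007, -0.0, -0.0001, -0.0] mm 100.0
[0.0, -0.0001, 0.2817, -0.0, -0.0001, -0.0] mm 141.0
```

View pics/w7.png

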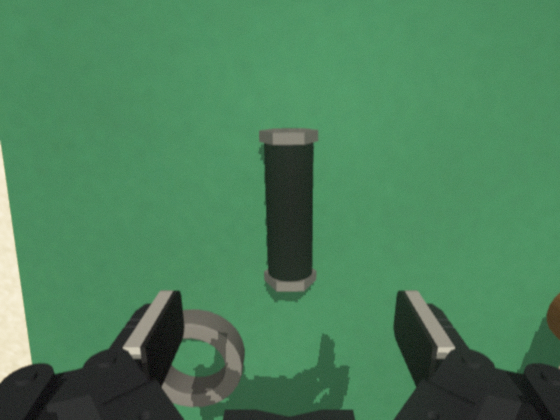

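The wrist view shows the black short can centred at (289,211). I grip it.

Request:
step_arm --pt "-0.006 0 0.1 0 0 -0.0012 -1" --pt "-0.007 0 0.2 0 0 -0.0012 -1" --pt "-0.007 0 0.25 0 0 -0.0012 -1" --pt "-0.007 0 0.281 0 0 -0.0012 -1" --pt "-0.007 0 0.281 0 0 -0.0012 -1" --pt "-0.007 0 0.281 0 0 -0.0012 1" --pt "-0.007 0 0.281 0 0 -0.0012 1" --pt "-0.007 0 0.281 0 0 -0.0012 1" --pt "-0.007 0 0.281 0 0 -0.0012 1" --pt "-0.007 0 0.281 0 0 -0.0012 1" --newtons 80

```text
clock: 41.45
tcp_pos: [0.4875, 0.2969, 0.0812]
orientation: [2.093, 2.342, 0.003]
contact_force: [-1.5, -0.8, 6.5]
grip_width: 0.0333
```

```bash
python3 - <<'E'
from h import *
cmd((.486,.296,.2,96.5),(.496,.13,.25,90),(.505,-.036,.25,82.5),(.505,-.036,.145,82.5))
E
```

```text
[-0.0011, -0.0029, -0.2377, 0.0002, -0.0002, -0.0002] mm 119.0
[-0.3331, -0.02, -0.3381, 0.0002, -0.0002, 0.0178] mm 238.0
[-0.6651, -0.0392, -0.3385, 0.0002, -0.0002, 0.0387] mm 374.0
[-0.6653, -0.0396, -0.1285, 0.0002, -0.0002, 0.0387] mm 339.0
```

Request:
step_arm --pt "0 0 -0.07 0 0 0 1" --pt "0 -0.002 -0.18 0 0 0 1" --pt "-0.06 -0.004 -0.26 0 0 0.004 1" --pt "-0.16 -0.01 -0.32 0 0 0.009 1" --pt "-0.27 -0.016 -0.338 0 0 0.015 1" --pt "-0.38 -0.022 -0.338 0 0 0.021 1" --pt "-0.49 -0.029 -0.338 0 0 0.028 1" --pt "-0.59 -0.035 -0.338 0 0 0.034 1" --pt "-0.655 -0.039 -0.33 0 0 0.0387 1" --pt "-0.665 -0.0395 -0.3 0 0 0.0387 1"

```text
clock: 42.7
tcp_pos: [0.505, -0.0388, 0.2313]
orientation: [2.366, 2.064, 0.005]
contact_force: [-0.3, 0.8, -2.3]
grip_width: 0.0337
```

```bash
python3 - <<'E'
from h import *
look("can_short",.17)
cmd((.5048,-.036,.145,82.5),(.5048,-.036,.125,82.5),(.5048,-.036,.1035,82.5))
E
```

```text
[ 0.5038 -0.0376  0.2288] 0.03354127868415551
can_short mask 0.8 [288. 285. 124. 271.] [ 0.50498184 -0.03623315] [0.12049902 0.04231013] 82.2756576538086
can_short tip 0.58 [285.4, 302.0] [ 0.50371742 -0.03745936  0.17      ]
[-0.0019, 0.0018, 0.1697, -0.0002, -0.0003, 0.0001] mm 85.0
[-0.002, 0.0019, 0.2097, -0.0002, -0.0003, 0.0001] mm 105.0
[-0.002, 0.0019, 0.2527, -0.0002, -0.0003, 0.0001] mm 126.0
```

Request:
step_arm --pt "0 0.002 0.08 0 0 0 1" --pt "0 0.002 0.155 0 0 0 1" --pt "0 0.002 0.17 0 0 0 1" --pt "0 0.002 0.183 0 0 0 1" --pt "0 0.002 0.198 0 0 0 1" --pt "0 0.002 0.213 0 0 0 1" --pt "0 0.002 0.228 0 0 0 1" --pt "0 0.002 0.243 0 0 0 1" --pt "0 0.002 0.252 0 0 0 1" --pt "0 0.002 0.252 0 0 0 1"

```text
clock: 44.1
tcp_pos: [0.505, -0.0342, 0.1055]
orientation: [-2.359, -2.071, -0.001]
contact_force: [-8.1, 4.8, 23.9]
grip_width: 0.0336
```

Request:
step_arm --pt "0 0 0 0 0 0 1" --pt "0 0 0 0 0 0 -0.1" --pt "0 0 0 0 0 0 -0.2" --pt "0 0 0 0 0 0 -0.2" --pt "0 0 0 0 0 0 -0.2" --pt "0 0 -0.04 0 0 0 -0.2" --pt "0 0 -0.1 0 0 0 -0.2" --pt "0 0 -0.17 0 0 0 0.5" --pt "0 0 -0.198 0 0 0 1" --pt "0 0 -0.198 0 0 0 1"

```text
clock: 45.35
tcp_pos: [0.5055, -0.0345, 0.205]
orientation: [-2.359, -2.071, -0.003]
contact_force: [0.1, 0.5, -0.1]
grip_width: 0.0001
```

```bash
python3 - <<'E'
from h import *
f=look("can_short",.043)
save(f,"w8.png",(150,50,450,420),1.5)
cmd((.4885,-.158,.2,82.5),(.4885,-.158,.133,82.5))
E
```

```text
[ 0.5049 -0.0345  0.204 ] -6.004039776012452e-05
can_short mask 0.98 [289. 206.  76. 161.] [ 0.50737311 -0.02582334] [0.10723715 0.04215301] 83.6030044555664
can_short tip 0.68 [286.6, 222.0] [ 0.50400196 -0.03319705  0.043     ]
[-0.249, 0.0006, 0.0059, -0.0007, -0.0003, 0.0002] mm 125.0
[-0.2493, 0.0011, 0.1399, -0.0007, -0.0003, 0.0002] mm 143.0
```

View pics/w8.png

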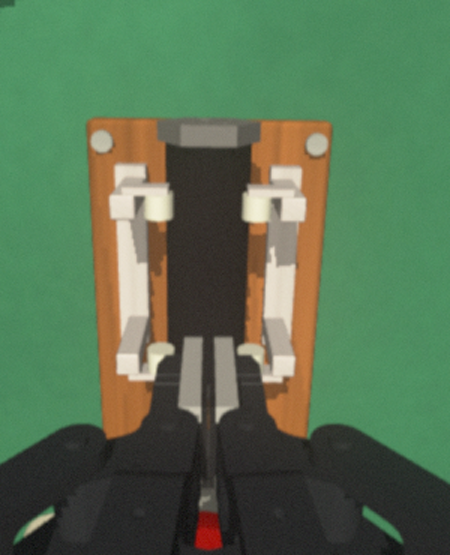

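The short can is home, rollers closed over it at (158,205) and (257,205). Next I press the key.

Request:
step_arm --pt "-0.12 0.001 0 0 0 0 1" --pt "-0.24 0.001 0 0 0 0 1" --pt "-0.248 0.001 0.04 0 0 0 1" --pt "-0.248 0.001 0.09 0 0 0 1" --pt "-0.248 0.001 0.12 0 0 0 1" --pt "-0.248 0.001 0.135 0 0 0 1" --pt "-0.248 0.001 0.142 0 0 0 1" --pt "-0.248 0.001 0.145 0 0 0 1" --pt "-0.248 0.001 0.145 0 0 0 1" --pt "-0.248 0.001 0.145 0 0 0 1"

```text
clock: 46.75
tcp_pos: [0.4876, -0.1579, 0.1324]
orientation: [-2.357, -2.068, 0.004]
contact_force: [-11.2, -0.6, 30.7]
grip_width: 0.0003
```

Request:
step_arm --pt "0 0 0.003 0 0 0 1" --pt "0 0 0.003 0 0 0 1" --pt "0 0 0.003 0 0 0 1" --pt "0 0 0.003 0 0 0 1" --pt "0 0 0.003 0 0 0 1" --pt "0 0 0.003 0 0 0 1" --pt "0 0 0.003 0 0 0 1" --pt "0 0 0.003 0 0 0 1" --pt "0 0 0.003 0 0 0 1" --pt "0 0 0.003 0 0 0 1"

```text
clock: 48.0
tcp_pos: [0.4876, -0.1579, 0.1325]
orientation: [-2.357, -2.068, 0.004]
contact_force: [-6.8, 0.1, 23.6]
grip_width: 0.0003
```

Request:
step_arm --pt "0 0 0.003 0 0 0 1" --pt "0 0 0.003 0 0 0 1" --pt "0 0 0.003 0 0 0 1" --pt "0 0 0.003 0 0 0 1" --pt "0 0 0.003 0 0 0 1" --pt "0 0 0.003 0 0 0 1" --pt "0 0 0.003 0 0 0 1" --pt "0 0 0.003 0 0 0 1" --pt "0 0 0.003 0 0 0 1" --pt "0 0 0.003 0 0 0 1"

```text
clock: 49.25
tcp_pos: [0.4876, -0.1579, 0.1325]
orientation: [-2.357, -2.068, 0.004]
contact_force: [-6.3, 0.6, 22.2]
grip_width: -0.0002
```

Request:
step_arm --pt "0 0 0.003 0 0 0 1" --pt "0 0 -0.05 0 0 0 0.5" --pt "0 0 -0.14 0 0 0 -0.2" --pt "0.1 0 -0.14 0 0 0 -0.2" --pt "0.2 0 -0.14 0 0 0 -0.2" --pt "0.248 0 -0.14 0 0 0 -0.2" --pt "0.248 0 -0.14 0 0 0 -0.2" --pt "0.248 0 -0.05 0 0 0 -0.2" --pt "0.248 0 0.02 0 0 0 -0.2" --pt "0.248 0 0.05 0 0 0 -0.2"

```text
clock: 50.5
tcp_pos: [0.5023, -0.0362, 0.1059]
orientation: [-2.357, -2.065, 0.009]
contact_force: [0.9, -0.9, -0.3]
grip_width: 0.0512
```

```bash
python3 - <<'E'
from h import *
cmd((.505,-.0345,.105,82.5))
E
```

```text
[0.004, 0.0049, 0.0018, -0.0015, -0.0001, -0.0002] mm 3.0
```

Request:
step_arm --pt "0.004 0.005 0.002 -0.0015 0 0 -0.2" --pt "0.004 0.005 0.002 -0.0015 0 0 1" --pt "0.004 0.005 0.002 -0.0015 0 0 1" --pt "0.004 0.005 0.002 -0.0015 0 0 1" --pt "0.004 0.005 0.002 -0.0015 0 0 1" --pt "0.004 0.005 -0.02 -0.0015 0 0 1" --pt "0.004 0.005 -0.06 -0.0015 0 0 1" --pt "0.004 0.005 -0.12 -0.0015 0 0 1" --pt "0.004 0.005 -0.22 -0.0015 0 0 1" --pt "0.004 0.005 -0.23 -0.0015 0 0 1" --newtons 80

```text
clock: 51.75
tcp_pos: [0.5083, -0.0347, 0.225]
orientation: [2.36, 2.068, 0.011]
contact_force: [0.5, 0.3, -2.0]
grip_width: 0.0334
```

```bash
python3 - <<'E'
from h import *
look("can_short",.16)
cmd((.5501,-.371,.22,84.75),(.5501,-.371,.0858,84.75))
E
```

```text
[ 0.5074 -0.0346  0.2237] 0.03307902089228425
can_short mask 0.97 [291. 283. 119. 275.] [ 0.50868927 -0.0342039 ] [0.12522104 0.04371432] 82.0172348022461
can_short mask 0.68 [172. 413.   9.  11.] [ 0.44654852 -0.08714427] [0.00699533 0.00466607] 77.02029418945312
can_short tip 0.63 [285.6, 301.6] [ 0.50709326 -0.03536299  0.16      ]
[-0.6553, 0.1761, 0.0009, -0.0, -0.0001, -0.0064] mm 339.0
[-0.6555, 0.1762, 0.2693, -0.0, -0.0001, -0.0064] mm 365.0
```

Request:
step_arm --pt "-0.1 0.027 0 0 0 -0.001 1" --pt "-0.21 0.056 0 0 0 -0.002 1" --pt "-0.33 0.088 0 0 0 -0.004 1" --pt "-0.45 0.12 0 0 0 -0.005 1" --pt "-0.56 0.15 0 0 0 -0.0064 1" --pt "-0.64 0.172 0 0 0 -0.0064 1" --pt "-0.656 0.176 0.03 0 0 -0.0064 1" --pt "-0.656 0.176 0.1 0 0 -0.0064 1" --pt "-0.656 0.176 0.16 0 0 -0.0064 1" --pt "-0.656 0.176 0.18 0 0 -0.0064 1"

```text
clock: 53.15
tcp_pos: [0.5483, -0.3689, 0.1265]
orientation: [-2.314, -2.114, 0.002]
contact_force: [-0.1, -0.1, -2.3]
grip_width: 0.0333
```

```bash
python3 - <<'E'
from h import *
look("can_short",.065)
s=grab_frame("side")
for n in ("can_long","can_mid"):
  for d in masks_of(n,s)[:1]: print(n,round(d["p"],2),np.round(d["extent"]),*axis(s,d["pixels"],.023))
cmd((.5501,-.371,.12,84.75),(.5501,-.371,.0858,84.75))
E
```

```text
[ 0.5485 -0.3693  0.1267] 0.03366970337801403
can_short mask 0.74 [290. 283. 121. 272.] [ 0.5473869 -0.3655715] [0.12153062 0.04264387] 84.2068862915039
can_short tip 0.72 [288.5, 299.7] [ 0.54766092 -0.36653263  0.065     ]
can_long 0.83 [228. 385.  25.  69.] [ 0.42773309 -0.32827069] [0.13102513 0.04233178] 84.47427368164062
can_mid 0.92 [259. 390.  25.  60.] [ 0.48814874 -0.3428681 ] [0.11362325 0.03757805] 84.50952911376953
[0.001, -0.0013, 0.0236, 0.0003, -0.0, 0.0001] mm 12.0
[0.001, -0.0014, 0.092, 0.0003, -0.0, 0.0001] mm 46.0
```

Request:
step_arm --pt "0.001 0 0.03 0 0 0 1" --pt "0.001 0 0.06 0 0 0 1" --pt "0.001 0 0.08 0 0 0 1" --pt "0.001 0 0.083 0 0 0 1" --pt "0.001 0 0.083 0 0 0 1" --pt "0.001 0 0.083 0 0 0 0.1" --pt "0.001 0 0.083 0 0 0 -0.1" --pt "0.001 0 0.083 0 0 0 -0.1" --pt "0.001 0 0.04 0 0 0 -0.1" --pt "0.001 0 -0.05 0 0 0 -0.1"

```text
clock: 54.7
tcp_pos: [0.5499, -0.3705, 0.157]
orientation: [-2.319, -2.117, -0.0]
contact_force: [0.3, 0.1, 0.5]
grip_width: 0.0469
```

Request:
step_arm --pt "0 0 -0.1 0 0 0 -0.1" --pt "0 0 -0.2 0 0 0 -0.1" --pt "0 0 -0.25 0 0 0 -0.1" --pt "0.05 -0.12 -0.25 0 0 0 -0.1" --pt "0.1 -0.12 -0.25 0 0 0 -0.1" --pt "0.1 -0.12 -0.25 0 0 0 -0.1" --pt "0.1 -0.12 -0.25 0 0 0 -0.1" --pt "0.1 -0.12 -0.25 0 0 0 -0.1" --pt "0.1 -0.12 -0.25 0 0 0 -0.1" --pt "0.1 -0.12 -0.25 0 0 0 -0.1"

```text
clock: 55.95
tcp_pos: [0.4948, -0.3158, 0.2819]
orientation: [-2.319, -2.116, 0.0]
contact_force: [0.4, -0.4, -0.1]
grip_width: 0.0472
```

```bash
python3 - <<'E'
from h import *
np.set_printoptions(precision=4,suppress=True)
o=readout.get_obs();print(o["tcp_pos"],o["contact_force"],o["grip_width"])
f=grab_frame("wrist");s=grab_frame("scene")
for n in ("can_long","can_mid","can_short"):
  for nm,q in (("w",f),("scene",s)):
    for d in masks_of(n,q)[:3]: print(n,nm,round(d["p"],2),np.round(d["extent"]),*axis(q,d["pixels"],.023))
for n in("spool","driver","cutters","tape","cup","case","fluxpot"):
    for d in tip_of(n,s)[:1]: print(n,round(d["p"],2),onplane(s,d["point"],0))
save(f,"w9.png",None,1.4)
E
```

```text
[ 0.4948 -0.3158  0.2819] [ 0.3557 -0.4364 -0.1244] 0.047207441483675755
can_long w 0.57 [218. 231.  57. 169.] [ 0.4259 -0.3557] [0.1706 0.0417] 84.99333190917969
can_long scene 0.65 [138. 255.  54.  28.] [ 0.4227 -0.3486] [0.1717 0.0637] 85.5809097290039
can_long scene 0.6 [202. 230.  16.  17.] [ 0.4318 -0.1356] [0.0477 0.0804] 86.27999877929688
can_mid w 0.84 [288. 239.  41. 151.] [ 0.4879 -0.3705] [0.157  0.0427] 84.42964172363281
can_mid scene 0.56 [140. 266.  48.  27.] [ 0.4853 -0.3619] [0.1505 0.0602] 84.7845230102539
can_short w 0.65 [354. 239.  54. 134.] [ 0.55   -0.3737] [0.1338 0.0428] 84.77194213867188
can_short scene 0.97 [149. 277.  43.  29.] [ 0.5474 -0.3658] [0.1315 0.0567] 84.66312408447266
can_short scene 0.76 [346. 157.  26.  21.] [0.3588 0.6023] [0.0581 0.1644] 1.9201031923294067
can_short scene 0.46 [237. 229.  25.  23.] [ 0.5118 -0.0315] [0.1107 0.0882] 81.18640899658203
spool 0.64 [0.6991 0.1203 0.    ]
driver 0.79 [0.6701 0.0179 0.    ]
cutters 0.83 [ 0.7265 -0.1674  0.    ]
tape 0.83 [0.4249 0.1495 0.    ]
cup 0.82 [0.7524 0.2244 0.    ]
case 0.66 [ 0.706  -0.3157  0.    ]
fluxpot 0.66 [ 0.3882 -0.2078  0.    ]
```

View pics/w9.png

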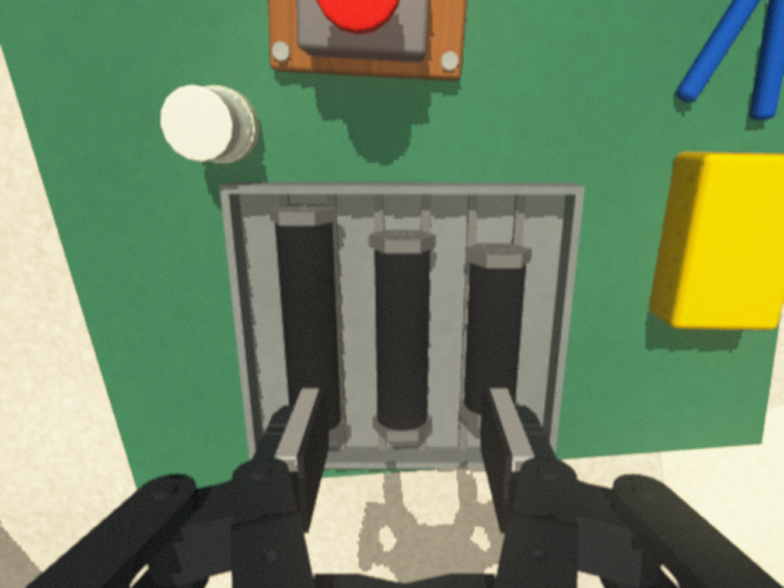

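All three cans lie side by side between the ribs at (306,320), (402,335) and (495,335), and the bystanders are where they were. I hand in.

```bash
python3 -c "
from bench import r
print(r.hand_in())"
```

```text
the job is handed in; nothing more can be done
None
```

All three cans were present. I discharged them longest first (long, then mid, then short) and handed the job in at about 56 s on the robot's clock. No verdict is reported on hand-in.

- **Clip and key:** Each can was pushed home with its terminals towards the key. The wrist picture after each release showed the rollers closed over it on both sides. The key was then held down for more than 2.5 s each time. On the long can, the pressing force fell to 7.6 N and the fingers rose about 0.5 mm partway through. I pressed harder again before lifting, and the measured height stayed well inside the limit.
- **Tray:** The last wrist picture shows the three cans lying flat, one per slot, in the left, middle and right slots (about -62, 0 and +62 mm) with none on top of another. The gripper was clear of everything at about 0.28 m.
- **Other things on the bench:** The green look-alike was not touched. The last bystander positions, read from the scene camera, agree with the first ones to within about 17 mm. The largest difference is on the screwdriver, which no move came near, so I take it as camera scatter.
- **Disagreement:** My first estimates of the jig's position along the can differed by about 10 mm between cameras. I used the close wrist measurement, and all three cans went home on it.

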